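# Close the open jar and load its board with blanks

## Task

One of the two hinged-cap jars has been left open: it marks the loading board beside it as the one in use. First swing that jar's cap shut and screw it tight, clockwise until its grip bar lines up with the hinge; only then lay every loose round and square blank on the bench into that board, each flat and fully down in a cavity of its own outline. Leave the other jar shut and tight, the other board empty and everything else where it is.

Things in the scene. Friction and masses are not known exactly. Their poses are not given: they have to be found in the camera images.
- board_1: grey laminated board fixed to the bench, 180 x 180 x 20 mm, origin at centre of underside; in its top four cavities 8 mm deep, chamfered 2 mm: two round (63 mm diameter) and two square (57 mm a side, sides along board x and y). Centres in the board frame, mm: round at (-46, +46) and (+46, +46), square at (-46, -46) and (+46, -46)
- board_2: grey laminated board fixed to the bench, 180 x 180 x 20 mm, origin at centre of underside; in its top four cavities 8 mm deep, chamfered 2 mm: two round (63 mm diameter) and two square (57 mm a side, sides along board x and y). Centres in the board frame, mm: round at (-46, +46) and (+46, -46), square at (+46, +46) and (-46, -46)
- jar_1: squat glass jar fixed to the bench, about 64 mm diameter, 50 mm tall, origin at the centre of its underside; it stands beside one of the boards, 135 mm from that board's middle on the robot's side. Its hinge is on its own +x side (roughly towards the board). Shut, the jar with its cap is 85 mm tall
- flap_1 (a joint): hinge of jar 1's captive cap: 0 = cap lying on the mouth, grows as the cap swings up and over towards the jar's +x side, to 1.8 at the stop. Above about 1.3 it falls back open and stays; pushed below that it falls shut softly by its own weight within about 2 s. Push it near its free edge (which stands about 70 mm above the hinge): lower down a finger can jam on the bar
- cap_1 (a joint): turning of jar 1's screw cap in its hinged ring: 0 = screwed tight (against a stop), grows counter-clockwise seen from above, up to 2.7 = loose. At 0 the grip bar points along the jar's x, in line with the hinge; stays where it is left, about 0.04 N m to turn
- hinge_1 (a point): middle of jar 1's hinge line, 36 mm along +x of the jar's axis and 52 mm above the bench; the hinge line runs along the jar's y
- grip_1 (a point): centre of the top of the grip bar on jar 1's cap. The cap is a metal disc of 68 mm diameter, 14 mm thick; across its top stands the black bar, 58 mm long, 14 mm wide, 20 mm high, along the cap's own x (the axes of this point are the cap's), with a small white mark at one end (nearest the hinge when tight)
- jar_2: squat glass jar fixed to the bench, about 64 mm diameter, 50 mm tall, origin at the centre of its underside; it stands beside one of the boards, 135 mm from that board's middle on the robot's side. Its hinge is on its own +x side (roughly towards the board). Shut, the jar with its cap is 85 mm tall
- flap_2 (a joint): hinge of jar 2's captive cap: 0 = cap lying on the mouth, grows as the cap swings up and over towards the jar's +x side, to 1.8 at the stop. Above about 1.3 it falls back open and stays; pushed below that it falls shut softly by its own weight within about 2 s. Push it near its free edge (which stands about 70 mm above the hinge): lower down a finger can jam on the bar
- cap_2 (a joint): turning of jar 2's screw cap in its hinged ring: 0 = screwed tight (against a stop), grows counter-clockwise seen from above, up to 2.7 = loose. At 0 the grip bar points along the jar's x, in line with the hinge; stays where it is left, about 0.04 N m to turn
- hinge_2 (a point): middle of jar 2's hinge line, 36 mm along +x of the jar's axis and 52 mm above the bench; the hinge line runs along the jar's y
- grip_2 (a point): centre of the top of the grip bar on jar 2's cap. The cap is a metal disc of 68 mm diameter, 14 mm thick; across its top stands the black bar, 58 mm long, 14 mm wide, 20 mm high, along the cap's own x (the axes of this point are the cap's), with a small white mark at one end (nearest the hinge when tight)
- round_1: pale plywood blank, a disc of 60 mm diameter, 26 mm thick, about 60 g, origin at the centre of its underside; seated it stands 14 mm proud of the board. Three or four blanks are on the bench; None from the start = absent
- round_2: pale plywood blank, a disc of 60 mm diameter, 26 mm thick, about 60 g, origin at the centre of its underside; seated it stands 14 mm proud of the board. Three or four blanks are on the bench; None from the start = absent
- square_1: pale plywood blank, a square of 54 mm a side, sides along its x and y, 26 mm thick, about 60 g, origin at the centre of its underside; seated it stands 14 mm proud of the board. Three or four blanks are on the bench; None from the start = absent
- square_2: pale plywood blank, a square of 54 mm a side, sides along its x and y, 26 mm thick, about 60 g, origin at the centre of its underside; seated it stands 14 mm proud of the board. Three or four blanks are on the bench; None from the start = absent
- tin: bystander: small aluminium tin, 42 mm diameter, 28 mm tall; origin at the centre of its underside
- offcut: bystander: oblong wood offcut 30 x 140 x 22 mm, long along its y; origin at the centre of its underside
- brush: bystander: brush, 200 mm long along its x; origin near the middle of its length, on its underside
- hammer: bystander: hammer, 260 mm long along its x; origin near the middle of its length, on its underside
There are look-alikes about, which are no part of the job. What is shaped like the square_2 but green or pink is not meant.

How it is judged:
On the way, in this order (a step that is already met when the one before it is completed fails the run):
1. the open jar's cap is swung shut and screwed tight (value of joint flap_1 below 0.08 rad and value of joint cap_1 below 0.15 rad), for 0.2 s.
2. every blank lies fully down in a matching cavity of the board beside that jar (((horizontal distance between jar_1 and board_1 below 0.2 m and x of round_1 in the frame of board_1 between -0.052 and -0.04 m and y of round_1 in the frame of board_1 between 0.04 and 0.052 m and z of round_1 in the frame of board_1 below 0.015 m) or (horizontal distance between jar_1 and board_1 below 0.2 m and x of round_1 in the frame of board_1 between 0.04 and 0.052 m and y of round_1 in the frame of board_1 between 0.04 and 0.052 m and z of round_1 in the frame of board_1 below 0.015 m) or (horizontal distance between jar_1 and board_2 below 0.2 m and x of round_1 in the frame of board_2 between -0.052 and -0.04 m and y of round_1 in the frame of board_2 between 0.04 and 0.052 m and z of round_1 in the frame of board_2 below 0.015 m) or (horizontal distance between jar_1 and board_2 below 0.2 m and x of round_1 in the frame of board_2 between 0.04 and 0.052 m and y of round_1 in the frame of board_2 between -0.052 and -0.04 m and z of round_1 in the frame of board_2 below 0.015 m)) and angle between each of round_1, round_2, square_1, square_2's own z axis and vertical below 0.08 rad and linear speed of each of round_1, round_2, square_1, square_2 below 0.02 m/s and ((horizontal distance between jar_1 and board_1 below 0.2 m and x of round_2 in the frame of board_1 between -0.052 and -0.04 m and y of round_2 in the frame of board_1 between 0.04 and 0.052 m and z of round_2 in the frame of board_1 below 0.015 m) or (horizontal distance between jar_1 and board_1 below 0.2 m and x of round_2 in the frame of board_1 between 0.04 and 0.052 m and y of round_2 in the frame of board_1 between 0.04 and 0.052 m and z of round_2 in the frame of board_1 below 0.015 m) or (horizontal distance between jar_1 and board_2 below 0.2 m and x of round_2 in the frame of board_2 between -0.052 and -0.04 m and y of round_2 in the frame of board_2 between 0.04 and 0.052 m and z of round_2 in the frame of board_2 below 0.015 m) or (horizontal distance between jar_1 and board_2 below 0.2 m and x of round_2 in the frame of board_2 between 0.04 and 0.052 m and y of round_2 in the frame of board_2 between -0.052 and -0.04 m and z of round_2 in the frame of board_2 below 0.015 m)) and ((horizontal distance between jar_1 and board_1 below 0.2 m and x of square_1 in the frame of board_1 between -0.052 and -0.04 m and y of square_1 in the frame of board_1 between -0.052 and -0.04 m and z of square_1 in the frame of board_1 below 0.015 m) or (horizontal distance between jar_1 and board_1 below 0.2 m and x of square_1 in the frame of board_1 between 0.04 and 0.052 m and y of square_1 in the frame of board_1 between -0.052 and -0.04 m and z of square_1 in the frame of board_1 below 0.015 m) or (horizontal distance between jar_1 and board_2 below 0.2 m and x of square_1 in the frame of board_2 between 0.04 and 0.052 m and y of square_1 in the frame of board_2 between 0.04 and 0.052 m and z of square_1 in the frame of board_2 below 0.015 m) or (horizontal distance between jar_1 and board_2 below 0.2 m and x of square_1 in the frame of board_2 between -0.052 and -0.04 m and y of square_1 in the frame of board_2 between -0.052 and -0.04 m and z of square_1 in the frame of board_2 below 0.015 m)) and ((horizontal distance between jar_1 and board_1 below 0.2 m and x of square_2 in the frame of board_1 between -0.052 and -0.04 m and y of square_2 in the frame of board_1 between -0.052 and -0.04 m and z of square_2 in the frame of board_1 below 0.015 m) or (horizontal distance between jar_1 and board_1 below 0.2 m and x of square_2 in the frame of board_1 between 0.04 and 0.052 m and y of square_2 in the frame of board_1 between -0.052 and -0.04 m and z of square_2 in the frame of board_1 below 0.015 m) or (horizontal distance between jar_1 and board_2 below 0.2 m and x of square_2 in the frame of board_2 between 0.04 and 0.052 m and y of square_2 in the frame of board_2 between 0.04 and 0.052 m and z of square_2 in the frame of board_2 below 0.015 m) or (horizontal distance between jar_1 and board_2 below 0.2 m and x of square_2 in the frame of board_2 between -0.052 and -0.04 m and y of square_2 in the frame of board_2 between -0.052 and -0.04 m and z of square_2 in the frame of board_2 below 0.015 m))), for 0.2 s.
At the end, for the whole second after the job is handed in: Both caps shut (hinge < 0.08 rad) and tight (turn < 0.15 rad); every blank present at rest in a cavity of its outline in the board by the jar that was open: within 6 mm of its centre in board x and y, underside 5 mm or more below the board's top, tilt < 0.08 rad (all of step 1 and all of step 2 and value of joint flap_2 below 0.08 rad and value of joint cap_2 below 0.15 rad); the robot touches nothing.
It fails at once if a bystander is pushed more than 60 mm from its place (distance of any of tin, offcut, brush, hammer from where it was at the start of the episode above 0.06 m).
It fails at once if the jar that was shut is opened (value of joint flap_2 above 0.3 rad or value of joint cap_2 above 0.4 rad).
Of round_1, round_2, square_1, square_2 only 3 to 4 are there at a start; the rules pass over those that are not, and their reading is None.
At some moment in a run one of round_1, round_2, square_1, square_2 may be knocked a few centimetres aside while the robot is not near it.
Once in a run the grip may slacken for a moment while it holds something.
It also fails if it takes over 208 s, if anything falls off the work surface, if the arm or the gripper's body presses on something with over 40 N, if the wrist force passes 120 N, or if a joint passes its speed limit or range.

## Robot

A 7-joint arm with a two-finger parallel gripper is mounted at the origin on the work surface. World frame = base frame: x ahead of the robot, y to its left, z up, the work surface at z = 0. Lengths are in m, angles in rad, forces in N, time in s.
With the tool pointing down it reaches from about 0.4 to 0.85 m from the base axis. Payload 4.5 kg.
Tool frame: the origin (TCP) lies midway between the tips of the shut fingers; the grasp point (between the pads) lies 19 mm behind it; z points along the fingers, y is the line along which they close (so a half turn about z gives the same grasp; the last joint's range is limited). The gripper opens to 85 mm and grips with 20 to 120 N. Pads are 22 mm wide; open, the fingers measure 114 mm over their backs; the gripper's body (76 mm by 85 mm) begins 54 mm behind the grasp point. The pads swing forward as they close: fully open they stand 13 mm farther back than shut.
Start: joints at [-1.138, 0.689, -0.195, 1.565, 0.157, 0.902, -0.215], TCP at [0.243, 0.576, 0.197] pointing down, gripper open.
Joint ranges: [-3.01, 3.01], [-0.46, 2.08], [-1.47, 1.51], [0.13, 2.56], [-1, 4.14], [0.04, 2.09], [-2.66, 2.66]. Speed limits (rad/s): [2.57, 2.57, 3.14, 3.14, 3.14, 3.14, 3.14].

## Interface

Orientations are given as a rotation vector (axis times angle).
In Python, from plant import arm, optics, sign_off gives the robot as it stands. The module is installed in compiled form; this text tells all that it offers.
- The arm moves only by the shell command python3 -m crank 'ROWS'. ROWS is JSON, a list of rows, each a list of 3 entries, a list of its own where there are three numbers: the shift along the world's x, y, z scaled (see below), then the turn about the world's z scaled (see below), then the opening, from 0 (shut) to 1 (fully open). In form: [[[x, y, z], spin, fingers], ...]. A call has exactly 10 rows; each row shifts and turns the commanded pose from where the row before left it; what a row does not reach is not made up. The controller multiplies each number of a shift by 100 cm and each number of a turn by pi rad. A row lasts 1/12 s, in which the tool goes at most 41.7 mm and 7.16 degrees, less where a joint would pass 70% of its speed; a pose out of reach is approached as far as the arm can. A call with a number of a shift or a turn outside -1 to 1 is refused whole. A call with a gripper value outside its range is refused whole. The fingers move at their own pace and stop on an object; the grip force is fixed at half the most. Time passes only in rows, so rows that do not move let the fingers close, or fill a call up. It gives the time, the measured TCP pose, the force, the opening and the grip force at its end, in the units of the state.
- arm.get_obs(): the state, without advancing time (a new reading comes with each control period).
- optics.snapshot(name): name is "scene" or "top" or "wrist"; returns a dict with "pixels" (480x640x3 uint8, red, green, blue), "depth" (480x640 float32, m along the optical axis (not along the pixel's ray), 0 where there is no reading), "intrinsics" (3x3 intrinsics, pixels), "R" (3x3) and "t" (3): a world point X has camera coordinates R X + t; the wrist camera has in their place "mount" (4x4, takes a point from camera to tool coordinates, whose origin is the TCP and whose axes are the flange's). Camera axes: x right, y down, z forward; pixel columns grow to the right and rows downward; lengths in m; the calibration is good to about 2 mm. The wrist camera is an equidistant fisheye: a pixel r from the principal point sees the ray r / f radians off the axis. A picture is of the moment at which its call begins: read the wrist's pose just before it.
- sign_off(): hands the job in; it is judged then, once.
The state is a dict: "time_s": time; "joint_pos": joint angles; "joint_vel": joint speeds; "joint_torque": joint torques, N m; "position": TCP position; "ee_rot": TCP orientation; "ft_force": force on the tool from outside, world axes, zero at the start; "wrist_torque": the same for the moment, N m; "width": opening from 0.0 (shut) to 1.0 (fully open); "finger_force": force on a finger pad.
Only numpy, scipy, OpenCV 4.12 (cv2) and the standard library are available. Lean on these libraries where they do the work, as an engineer would, in place of code of your own. Each camera call takes 0.05 s, during which the arm holds its last target. There are 200 camera calls.

## Working session

There is one attempt and no reset: what is moved stays moved. The work goes in short steps, Python scripts to look and compute and a shell command to move; the robot and the scene stay as the last step left them, time stands still between calls to the robot, and variables do not carry over. Pictures are saved under pics/ and viewed, at most 14 in all, crops included, and the job is handed in when it is done.

```bash
mkdir -p pics; cat > h.py <<'E'
import numpy as np, cv2
from plant import arm, optics
def snap(n):
    s=optics.snapshot(n); np.savez('/tmp/%s.npz'%n,**s); return s
def cloud(s):
    K=s['intrinsics'];d=s['depth'];v,u=np.mgrid[0:480,0:640]
    c=np.stack([(u-K[0,2])/K[0,0]*d,(v-K[1,2])/K[1,1]*d,d],-1)
    P=(c-s['t'])@s['R']; P[d==0]=np.nan; return P
def save(n,im): cv2.imwrite('pics/'+n,im[...,::-1])
E
python3 - <<'E'
from h import *
for n in('top','scene'):
    s=snap(n);save(n+'0.png',s['pixels'])
    print(n,s['intrinsics'].tolist(),(-s['R'].T@s['t']).round(3),s['R'].round(3).tolist())
o=arm.get_obs();print(o)
E
```

```text
top [[514.1351905791655, 0.0, 322.02063380085156], [0.0, 514.1351905791655, 236.98284385630038], [0.0, 0.0, 1.0]] [ 0.393 -0.006  1.1  ] [[-0.007, -1.0, -0.01], [-0.989, 0.008, -0.148], [0.148, 0.009, -0.989]]
scene [[568.68787235472, 0.0, 315.17268181612275], [0.0, 568.68787235472, 230.93980526752216], [0.0, 0.0, 1.0]] [ 1.16  -0.726  0.715] [[0.743, 0.669, -0.001], [0.371, -0.413, -0.832], [-0.557, 0.618, -0.555]]
{'time_s': 0.1, 'joint_pos': array([-1.13820957,  0.68992625, -0.19453588,  1.56626326,  0.15733251,
        0.9024858 , -0.21511215]), 'joint_vel': array([-2.12894783e-03, -2.90583637e-03,  4.67057936e-04, -4.71941677e-03,
        6.22135811e-04,  4.93574295e-05, -8.54290932e-04]), 'joint_torque': array([-3.39717204e-03, -5.40599298e+01, -1.27150074e+00, -1.58988208e+01,
        9.40356025e-03,  4.34467132e-03, -1.22140165e-05]), 'position': array([0.24248049, 0.57534074, 0.19624219]), 'ee_rot': array([-6.22077194e-01, -3.07918086e+00,  2.63088283e-03]), 'ft_force': array([ 0.2179325 , -0.00117224, -0.9784409 ]), 'wrist_torque': array([-0.02676132, -0.07720888, -0.03052921]), 'finger_force': 0.0, 'width': 0.9959911398245226}
```

View pics/top0.png

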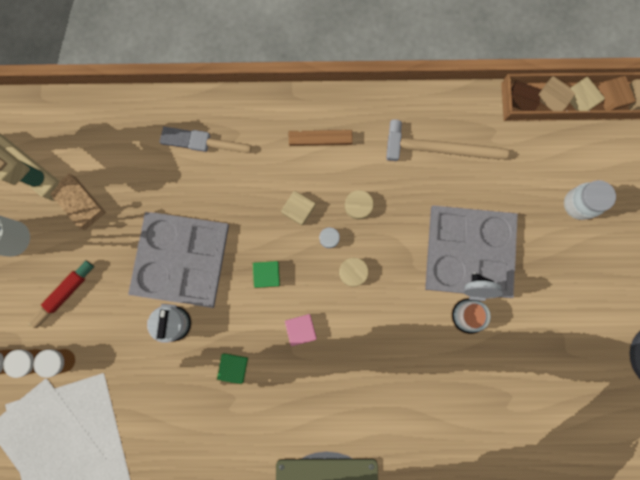

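View pics/scene0.png

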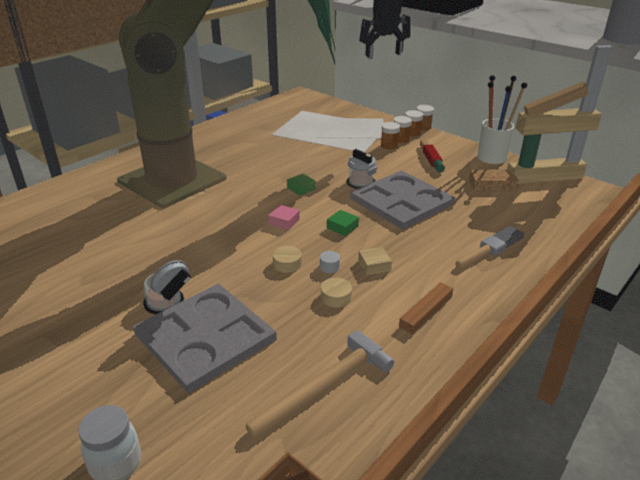

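The top view shows the open jar at (472,316) with its cap leaning towards the board at (472,251), a diagonal layout that makes it board_2. The blanks are round at (359,204) and (354,272) and square at (299,208). The tin is at (330,238), and the other jar, at (168,324), is shut. Next I measure them.

```bash
cat >> h.py <<'E'
def rect(P,m):
    p=P[m][:,:2].astype(np.float32); 
    (c,s,a)=cv2.minAreaRect(p*1000); return np.round(c,1),np.round(s,1),round(a,1),len(p)
def region(P,u0,u1,v0,v1,lo,hi):
    m=np.zeros(P.shape[:2],bool);m[v0:v1,u0:u1]=1
    return m&(P[...,2]>lo)&(P[...,2]<hi)
E
python3 - <<'E'
from h import *
s=dict(np.load('/tmp/top.npz'));P=cloud(s)
print('bench z',np.nanmedian(P[400:450,300:380,2]))
B=region(P,415,530,195,310,.013,.027)
print('board',rect(P,B), np.nanmedian(P[B][:,2]))
for n,r in dict(r1=(340,380,185,222),r2=(335,375,255,290),sq=(278,320,188,228),tin=(316,344,225,252)).items():
    m=region(P,*r,.02,.04) ; print(n,rect(P,m),np.nanmedian(P[m],0).round(4), cv2.minEnclosingCircle(P[m][:,:2].astype(np.float32)*1000))
m=region(P,445,510,265,340,.04,.2)
Q=P[m];print(Q.min(0),Q.max(0))
for lo in np.arange(.04,.14,.01):
    q=Q[(Q[:,2]>lo)&(Q[:,2]<lo+.01)]
    if len(q):print(lo.round(2),len(q),q.min(0).round(3),q.max(0).round(3))
# scene
s=dict(np.load('/tmp/scene.npz'));Ps=cloud(s)
m=region(Ps,130,280,270,400,.014,.026);print('scene board',rect(Ps,m),np.median(Ps[m][:,2]))
m=region(Ps,135,195,250,315,.03,.2);q0=Ps[m]
for lo in np.arange(.03,.15,.01):
    q=q0[(q0[:,2]>lo)&(q0[:,2]<lo+.01)]
    if len(q):print(lo.round(2),len(q),q.min(0).round(3),q.max(0).round(3))
for n,r in dict(r1=(318,354,275,310),r2=(270,304,245,275),sq=(355,395,245,280)).items():
    m=region(Ps,*r,.022,.03) ; print(n,rect(Ps,m),np.nanmedian(Ps[m],0).round(4))
big=cv2.resize(s['pixels'][230:330,110:220],None,fx=6,fy=6,interpolation=2);
t=dict(np.load('/tmp/top.npz'))['pixels'][190:350,400:540];big2=cv2.resize(t,None,fx=3.5,fy=3.75,interpolation=2)
save('jar.png',cv2.resize(np.hstack([big[:600],big2[:600]]),(800,420)))
E
```

```text
bench z 0.0004321635223839591
board (array([ 507.2, -311. ]), array([181.8, 216.5]), 84.0, 5598) 0.020077743761232468
r1 (array([627. , -75.2]), array([58.7, 59. ]), 38.3, 611) [ 0.6269 -0.0751  0.0271] ((626.7078247070312, -75.30677032470703), 30.077747344970703)
r2 (array([482.4, -61.2]), array([56.6, 59. ]), 88.5, 641) [ 0.4822 -0.0619  0.0269] ((482.4231262207031, -61.71761703491211), 29.909772872924805)
sq (array([620.8,  54.7]), array([54.1, 53.9]), 57.8, 636) [0.62   0.0547 0.0269] ((621.3140258789062, 54.842491149902344), 36.96794509887695)
tin (array([554.8, -11.3]), array([39.1, 40.1]), 43.3, 305) [ 0.5544 -0.0108  0.0291] ((555.4673461914062, -11.501235961914062), 20.71204948425293)
[ 0.35955148 -0.34530143  0.04007883] [ 0.47274165 -0.27259751  0.12474782]
0.04 179 [ 0.36  -0.334  0.04 ] [ 0.422 -0.273  0.05 ]
0.05 165 [ 0.362 -0.333  0.05 ] [ 0.429 -0.274  0.06 ]
0.06 41 [ 0.425 -0.339  0.06 ] [ 0.458 -0.28   0.07 ]
0.07 67 [ 0.427 -0.342  0.07 ] [ 0.462 -0.276  0.08 ]
0.08 86 [ 0.428 -0.345  0.08 ] [ 0.465 -0.274  0.09 ]
0.09 128 [ 0.43  -0.344  0.09 ] [ 0.473 -0.274  0
[... 359 characters left out ...]
.301  0.05 ]
0.05 32 [ 0.36  -0.333  0.05 ] [ 0.406 -0.297  0.054]
0.06 34 [ 0.427 -0.338  0.061] [ 0.462 -0.321  0.07 ]
0.07 133 [ 0.426 -0.343  0.07 ] [ 0.465 -0.304  0.08 ]
0.08 187 [ 0.429 -0.344  0.08 ] [ 0.468 -0.275  0.09 ]
0.09 242 [ 0.428 -0.344  0.09 ] [ 0.473 -0.274  0.1  ]
0.1 209 [ 0.433 -0.341  0.1  ] [ 0.472 -0.276  0.11 ]
0.11 208 [ 0.434 -0.336  0.11 ] [ 0.456 -0.283  0.12 ]
0.12 35 [ 0.438 -0.323  0.12 ] [ 0.449 -0.297  0.125]
r1 (array([626.1, -74.7]), array([58.6, 61.8]), 72.3, 539) [ 0.6279 -0.0764  0.0266]
r2 (array([482.5, -60.9]), array([57.9, 59.6]), 45.2, 427) [ 0.4837 -0.0629  0.0266]
sq (array([619.9,  55.3]), array([54.2, 59.3]), 58.1, 448) [0.6219 0.0534 0.0267]
```

View pics/jar.png

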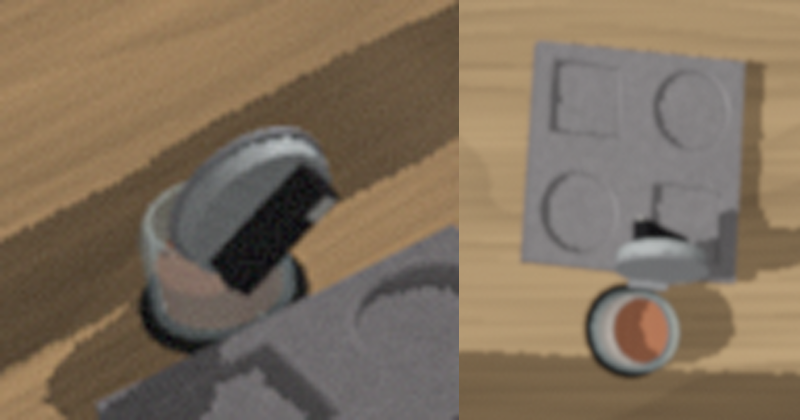

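Cap is fully open (about 1.77 rad), free edge near (0.439,-0.31,0.123), and the white mark is towards the free edge. Next I refine the board pose and bar direction while moving in above the board.

```bash
python3 - <<'E'
from h import *
for n,(a,b,c,d),ext in (('top',(415,530,195,310),None),('scene',(130,280,270,400),None)):
    s=dict(np.load('/tmp/%s.npz'%n));P=cloud(s)
    m=region(P,a,b,c,d,.017,.024)&(P[...,0]>.43); m=cv2.erode(m.astype(np.uint8),np.ones((2,2)))>0
    print(n,rect(P,m))
    # black bar
    px=s['pixels'].astype(int); k=(px.max(-1)<45)&(P[...,2]>.055)&(P[...,0]>.4)&(P[...,0]<.52)&(abs(P[...,1]+.31)<.05)
    q=P[k];c=q.mean(0);u,S,vt=np.linalg.svd(q-c);print(len(q),c.round(4),vt[0].round(3),S.round(3),((q-c)@vt[0]).min(),((q-c)@vt[0]).max())
E
python3 -m crank '[[[0,0,0.03],0.03,0],[[0.03,-0.02,0.02],0.03,0],[[0.03,-0.025,0.015],0.03,0],[[0.03,-0.025,0.01],0.03,0],[[0.03,-0.025,0],0.01,0],[[0.03,-0.025,0],0,0],[[0.03,-0.025,0],0,0],[[0.03,-0.025,0],0,0],[[0.02,-0.035,0],0,0],[[0.01,-0.04,0],0,0]]'
```

```text
top (array([ 524. , -313.8]), array([179.6, 178.7]), 83.9, 2399)
55 [ 0.4619 -0.2995  0.0992] [-0.067 -0.871 -0.486] [0.069 0.02  0.018] -0.011031942138930391 0.025449722801642854
scene (array([ 524.4, -311.1]), array([180.5, 181.6]), 84.0, 4147)
354 [ 0.4577 -0.3152  0.0854] [-0.205 -0.742 -0.638] [0.305 0.112 0.051] -0.030862740731672805 0.027696792379901865
time_s: 0.93
position: [0.4852, 0.3298, 0.2711]
ee_rot: [-0.013, 3.141, 0.001]
ft_force: [1.6, 0.5, -0.3]
width: 0.001
finger_force: 0.0
```

```bash
python3 -m crank '[[[0.005,-0.04,0],0,0],[[0.005,-0.04,0],0,0],[[0.005,-0.04,0],0,0],[[0.005,-0.04,0],0,0],[[0.005,-0.04,0],0,0],[[0,-0.04,0],0,0],[[0,-0.04,0],0,0],[[0,-0.04,0],0,0],[[0,-0.04,0],0,0],[[0,-0.04,0],0,0]]'; python3 -m crank '[[[0,-0.04,0],0,0],[[0,-0.04,0],0,0],[[0,-0.04,0],0,0],[[0,-0.04,0],0,0],[[0,-0.04,-0.01],0,0],[[0,-0.04,-0.02],0,0],[[0,-0.015,-0.03],0,0],[[0,0,-0.03],0,0],[[0,0,-0.03],0,0],[[0,0,-0.03],0,0]]'; python3 -m crank '[[[0,0,-0.011],0,0],[[0,0,0],0,0],[[0,0,0],0,0],[[0,0,0],0,0],[[0,0,0],0,0],[[0,0,0],0,0],[[0,0,0],0,0],[[0,0,0],0,0],[[0,0,0],0,0],[[0,0,0],0,0]]'
```

```text
time_s: 1.77
position: [0.5068, -0.0709, 0.2717]
ee_rot: [0.015, -3.141, -0.0]
ft_force: [0.9, -0.1, 0.5]
width: -0.002
finger_force: 0.0
time_s: 2.6
position: [0.5069, -0.3216, 0.1216]
ee_rot: [0.013, -3.141, -0.001]
ft_force: [-0.5, 0.3, -0.7]
width: 0.001
finger_force: 0.0
time_s: 3.43
position: [0.5076, -0.3212, 0.1125]
ee_rot: [-0.015, 3.141, -0.0]
ft_force: [-0.2, 0.2, -0.4]
width: 0.002
finger_force: 0.0
```

```bash
python3 -m crank '[[[-0.012,0,-0.002],0,0],[[-0.012,0,-0.001],0,0],[[-0.012,0,0],0,0],[[-0.012,0,0],0,0],[[-0.011,0,0],0,0],[[-0.011,0,0],0,0],[[-0.011,0,0],0,0],[[-0.011,0,0],0,0],[[-0.011,0,0],0,0],[[-0.005,0,0],0,0]]'; python3 -m crank '[[[0,0,0.01],0,0],[[0,0,0.02],0,0],[[0,0,0.03],0,0],[[0,0,0.03],0,0],[[0,0,0.03],0,0],[[0.02,0.02,0.02],0,1],[[0.03,0.03,0],0,1],[[0.03,0.03,0],0,1],[[0.03,0.03,0],0,1],[[0.02,0.03,0],0,1]]';python3 -m crank '[[[0.02,0.03,0],0,1],[[0.01,0.03,0],0,1],[[0,0,0],0,1],[[0,0,0],0,1],[[0,0,0],0,1],[[0,0,0],0,1],[[0,0,0],0,1],[[0,0,0],0,1],[[0,0,0],0,1],[[0,0,0],0,1]]'
python3 - <<'E'
from h import *
s=snap('top');P=cloud(s)
px=s['pixels'];save('jar2.png',cv2.resize(px[200:360,400:560],(640,640),interpolation=2))
m=(P[...,2]>.055)&(P[...,2]<.1)&(abs(P[...,0]-.4)<.06)&(abs(P[...,1]+.305)<.06)
t=m&(P[...,2]>.08);d=m&(P[...,2]>.06)&(P[...,2]<.07)
print('disc',rect(P,m),np.median(P[d],0).round(4));print('bar',rect(P,t),np.median(P[t],0).round(4))
hsv=px.max(-1); w=np.argwhere(t); 
q=P[t][:,:2];c=q.mean(0);vt=np.linalg.svd(q-c)[2];print(c,vt[0],np.degrees(np.arctan2(vt[0][1],vt[0][0])))
E
```

```text
time_s: 4.27
position: [0.3977, -0.3213, 0.1093]
ee_rot: [0.013, -3.14, -0.0]
ft_force: [-0.9, -0.3, -0.2]
width: 0.0
finger_force: 0.0
time_s: 5.1
position: [0.5317, -0.1804, 0.2508]
ee_rot: [-0.017, 3.137, 0.001]
ft_force: [1.5, -0.3, 0.4]
width: 0.706
finger_force: 0.0
time_s: 5.93
position: [0.5578, -0.1233, 0.2494]
ee_rot: [0.014, -3.141, -0.0]
ft_force: [0.1, 0.4, -0.4]
width: 0.998
finger_force: 0.0
disc (array([0., 0.]), array([0., 0.]), 0.0, 0) [nan nan nan]
bar (array([0., 0.]), array([0., 0.]), 0.0, 0) [nan nan nan]
[nan nan] [1. 0.] 0.0
  return _methods._mean(a, axis=axis, dtype=dtype,
  ret = um.true_divide(
<stdin>:8: RuntimeWarning: Mean of empty slice.
```

View pics/jar2.png

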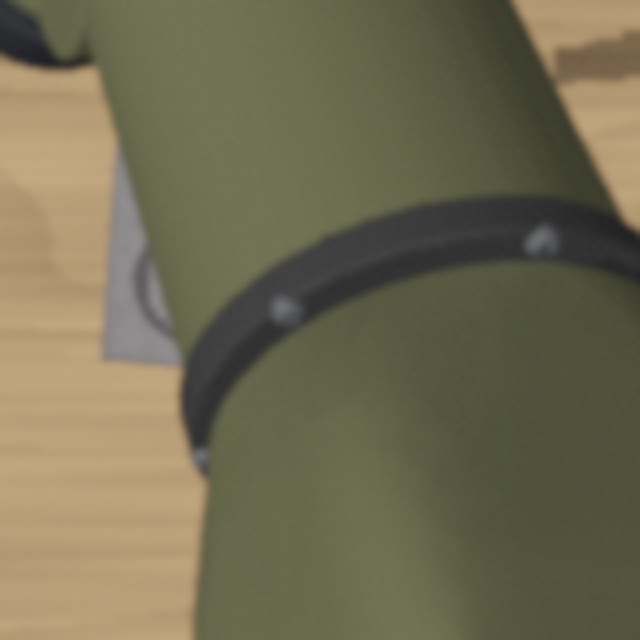

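The arm's upper link hides the jar from the top camera. The scene camera should see it.

```bash
cat > bar.py <<'E'
from h import *
import sys
n=sys.argv[1]; s=snap(n);P=cloud(s)
if len(sys.argv)>2: save(sys.argv[2],cv2.resize(s['pixels'][220:340,100:260],(800,600),interpolation=2))
m=(P[...,2]>.055)&(P[...,2]<.13)&(abs(P[...,0]-.4)<.06)&(abs(P[...,1]+.305)<.06)
print('n',m.sum(),P[m].min(0).round(3),P[m].max(0).round(3))
t=m&(P[...,2]>.080)&(P[...,2]<.09)
print('disc',rect(P,m));print('bar',rect(P,t),np.median(P[t],0).round(4))
q=P[t][:,:2];c=q.mean(0);vt=np.linalg.svd(q-c,full_matrices=False)[2];print(c.round(4),np.degrees(np.arctan2(vt[0][1],vt[0][0])).round(1))
w=t&(s['pixels'].min(-1)>110);print('white',w.sum(),P[w].mean(0).round(4))
E
python3 bar.py scene jar3.png; python3 -c "
from plant import arm; print(arm.get_obs()['joint_pos'])"
```

```text
n 864 [ 0.426 -0.344  0.059] [ 0.46  -0.273  0.124]
disc (array([ 447.5, -310.7]), array([71.8, 33.1]), 79.2, 864)
bar (array([ 450.5, -313.6]), array([70.1, 27. ]), 72.4, 125) [ 0.4455 -0.3233  0.0847]
[ 0.4464 -0.3249] -114.6
white 0 [nan nan nan]
[ 0.33748081  0.56710968 -0.33564479  1.6605542   0.21897676  0.95118166
  1.5027543 ]bar.py:10: RuntimeWarning: Mean of empty slice.
  w=t&(s['pixels'].min(-1)>110);print('white',w.sum(),P[w].mean(0).round(4))
  ret = um.true_divide(
```

View pics/jar3.png

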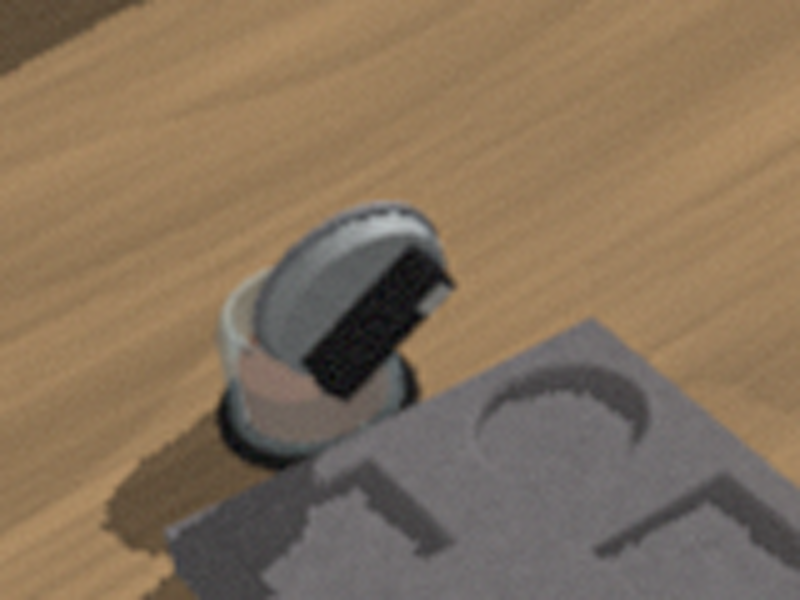

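The cap is still open and near upright, so the fingertip slid over its edge. I'll push again, deeper and near the free edge, then look before retreating.

```bash
python3 -m crank '[[[-0.01,-0.04,0],0,0],[[-0.01,-0.04,0],0,0],[[-0.01,-0.04,0],0,0],[[-0.01,-0.04,0],0,0],[[-0.01,-0.035,-0.02],0,0],[[0,0,-0.03],0,0],[[0,0,-0.03],0,0],[[0,0,-0.03],0,0],[[0,0,-0.03],0,0],[[0,0,-0.007],0,0]]'; python3 -m crank '[[[-0.01,0,0],0,0],[[-0.008,0,0],0,0],[[-0.008,0,0],0,0],[[-0.008,0,0],0,0],[[-0.008,0,0],0,0],[[-0.008,0,0],0,0],[[0,0,0],0,0],[[0,0,0],0,0],[[0,0,0],0,0],[[0,0,0],0,0]]'; python3 bar.py scene jar4.png
```

```text
time_s: 6.87
position: [0.5047, -0.3164, 0.0979]
ee_rot: [0.015, -3.134, -0.006]
ft_force: [-0.3, 0.2, -1.4]
width: -0.0
finger_force: 0.0
time_s: 7.7
position: [0.4587, -0.3177, 0.1024]
ee_rot: [-0.016, 3.141, 0.0]
ft_force: [-0.6, -0.8, -0.6]
width: -0.001
finger_force: 0.0
n 827 [ 0.426 -0.344  0.061] [ 0.46  -0.273  0.123]
disc (array([ 448. , -311.3]), array([71.6, 31.9]), 77.5, 827)
bar (array([ 450.3, -313.1]), array([70.6, 26.3]), 73.9, 134) [ 0.4458 -0.3228  0.0852]
[ 0.4467 -0.3248] -115.9
white 0 [nan nan nan]bar.py:10: RuntimeWarning: Mean of empty slice.
  w=t&(s['pixels'].min(-1)>110);print('white',w.sum(),P[w].mean(0).round(4))
  ret = um.true_divide(
```

View pics/jar4.png

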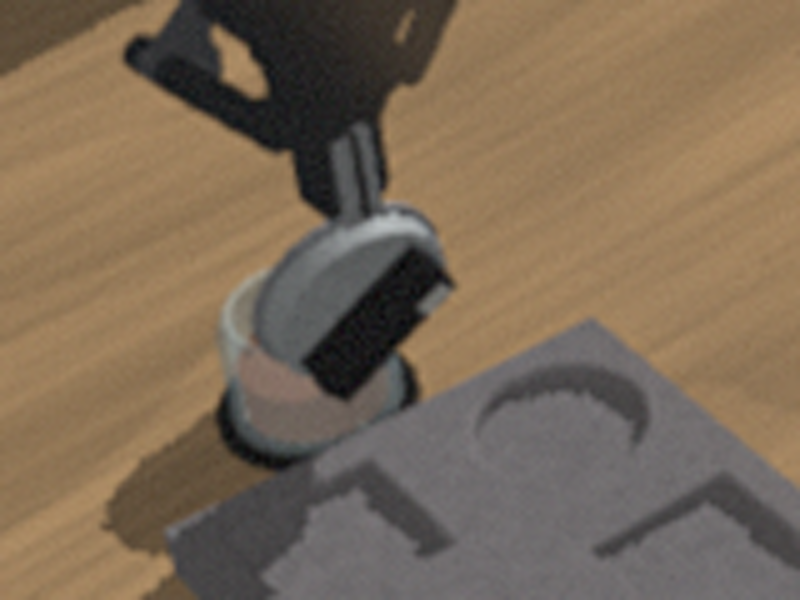

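The fingers show behind the cap, on the jar side, although the reported TCP puts them in front. I'll check the projection.

```bash
python3 - <<'E'
from h import *
s=snap('scene')
def pj(X): c=s['R']@np.array(X)+s['t'];p=s['intrinsics']@c;return (p[:2]/p[2]).round(1),c[2].round(3)
o=arm.get_obs();print(o['position'],o['time_s'],o['joint_pos'].round(3))
print(pj([.243,.576,.197]),pj(o['position']),s['depth'][int(pj(o['position'])[0][1]),int(pj(o['position'])[0][0])])
P=cloud(s)
# gripper points near
m=region(P,120,200,210,265,.1,.3);Q=P[m]
for z in np.arange(.1,.2,.01):
    q=Q[(Q[:,2]>z)&(Q[:,2]<z+.01)]
    if len(q):print(z.round(2),len(q),q.min(0).round(3),q.max(0).round(3))
# disc back plane check
for z in np.arange(.05,.13,.01):
    k=(abs(P[...,2]-z)<.005)&(abs(P[...,0]-.45)<.04)&(abs(P[...,1]+.31)<.045);print(z.round(2),P[k][:,0].min().round(4),P[k][:,0].max().round(4))
E
```

```text
[ 0.45854399 -0.31765654  0.10231071] 7.8 [ 0.685  0.743 -0.272  1.855  0.333  0.588  1.783]
(array([382.6,  72.6]), np.float64(1.603)) (array([172. , 277.9]), np.float64(0.983)) 0.99845535
0.1 12 [ 0.44  -0.285  0.1  ] [ 0.448 -0.275  0.109]
0.11 34 [ 0.441 -0.304  0.111] [ 0.451 -0.281  0.12 ]
0.12 6 [ 0.44  -0.318  0.12 ] [ 0.45  -0.304  0.123]
0.13 3 [ 0.461 -0.324  0.138] [ 0.468 -0.312  0.139]
0.14 62 [ 0.452 -0.332  0.14 ] [ 0.473 -0.304  0.15 ]
0.15 88 [ 0.452 -0.333  0.15 ] [ 0.474 -0.303  0.16 ]
0.16 98 [ 0.453 -0.332  0.16 ] [ 0.473 -0.303  0.17 ]
0.17 72 [ 0.457 -0.333  0.17 ] [ 0.473 -0.303  0.18 ]
0.18 168 [ 0.449 -0.351  0.18 ] [ 0.475 -0.283  0.19 ]
0.19 240 [ 0.448 -0.359  0.19 ] [ 0.475 -0.276  0.2  ]Traceback (most recent call last):
  File "<stdin>", line 14, in <module>
    return umr_minimum(a, axis, None, out, keepdims, initial, where)
ValueError: zero-size array to reduction operation minimum which has no identity
```

The fingers' xy matches, but the visible fingertips end near z≈0.138 while the TCP reads 0.102. I'll back off, go down 20 mm and measure the fingertip directly.

```bash
python3 -m crank '[[[0.02,0,0],0,0],[[0.02,0,0],0,0],[[0.02,0,0],0,0],[[0.02,0,-0.01],0,0],[[0,0,-0.01],0,0],[[0,0,0],0,0],[[0,0,0],0,0],[[0,0,0],0,0],[[0,0,0],0,0],[[0,0,0],0,0]]'; python3 - <<'E'
from h import *
s=snap('scene');P=cloud(s);o=arm.get_obs();print(o['position'],o['time_s'])
m=(abs(P[...,0]-o['position'][0])<.03)&(abs(P[...,1]-o['position'][1])<.03)&(P[...,2]>.03)
Q=P[m];print(Q[np.argsort(Q[:,2])[:8]].round(3))
c=s['R']@o['position']+s['t'];p=s['intrinsics']@c;u,v=(p[:2]/p[2]).astype(int);print(u,v)
im=s['pixels'].copy();cv2.circle(im,(u,v),2,(255,0,0),-1)
save('tip.png',cv2.resize(im[v-80:v+40,u-80:u+80],(800,600),interpolation=2))
E
```

```text
time_s: 8.63
position: [0.5375, -0.3183, 0.0829]
ee_rot: [-0.014, 3.141, -0.001]
ft_force: [0.5, -0.2, -0.8]
width: -0.0
finger_force: 0.0
[ 0.53763912 -0.31822631  0.08287928] 8.6833
[[ 0.544 -0.324  0.119]
 [ 0.543 -0.325  0.12 ]
 [ 0.548 -0.311  0.121]
 [ 0.548 -0.325  0.121]
 [ 0.549 -0.317  0.121]
 [ 0.549 -0.314  0.121]
 [ 0.549 -0.32   0.121]
 [ 0.547 -0.322  0.121]]
201 307
```

View pics/tip.png

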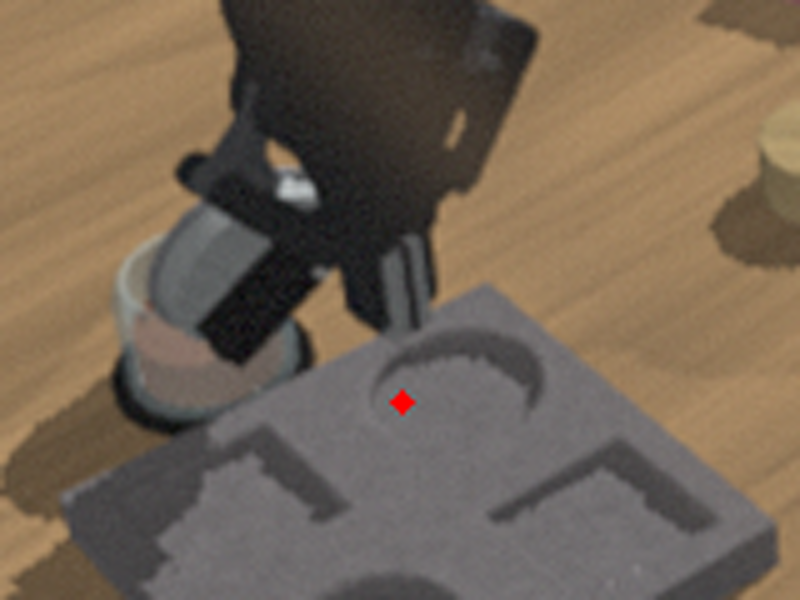

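True fingertip height is the reading plus about 36 mm. The xy agrees and the offset was similar at the start. I'll push with the true tip at about 0.105.

```bash
python3 -m crank '[[[0,0,-0.014],0,0],[[-0.02,0,0],0,0],[[-0.02,0,0],0,0],[[-0.01,0,0],0,0],[[-0.01,0,0],0,0],[[-0.01,0,0],0,0],[[-0.01,0,0],0,0],[[-0.01,0,0],0,0],[[-0.01,0,0],0,0],[[-0.01,0,0],0,0]]'; python3 -m crank '[[[-0.01,0,0],0,0],[[-0.01,0,0],0,0],[[-0.005,0,0],0,0],[[-0.005,0,0],0,0],[[0,0,0],0,0],[[0,0,0],0,0],[[0,0,0],0,0],[[0,0,0],0,0],[[0,0,0],0,0],[[0,0,0],0,0]]'; python3 - <<'E'
from h import *
s=snap('scene');save('push.png',cv2.resize(s['pixels'][220:340,100:260],(800,600),interpolation=2))
E
```

```text
time_s: 9.52
position: [0.4275, -0.3178, 0.0686]
ee_rot: [-0.015, 3.141, -0.0]
ft_force: [0.4, 0.4, -0.0]
width: -0.001
finger_force: 0.3
time_s: 10.35
position: [0.3983, -0.3177, 0.0683]
ee_rot: [-0.016, 3.141, 0.0]
ft_force: [-0.4, 0.0, 0.6]
width: -0.002
finger_force: 0.0
```

View pics/push.png

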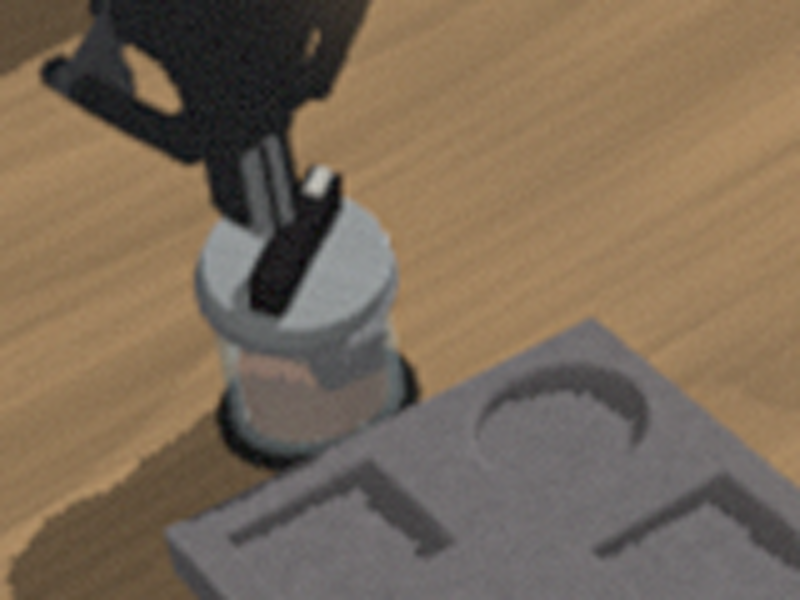

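The cap is shut, with the bar diagonal and the white mark at its far (+y) end. I'll lift, open and measure the bar.

```bash
python3 -m crank '[[[0,0,0.02],0,0],[[0,0,0.03],0,0],[[0,0,0.03],0,0],[[0,0,0.03],0,1],[[0.01,0,0.02],0,1],[[0,0,0],0,1],[[0,0,0],0,1],[[0,0,0],0,1],[[0,0,0],0,1],[[0,0,0],0,1]]'; python3 bar.py scene;  python3 -c "
from plant import arm; print(arm.get_obs()['joint_pos'].round(3))"
```

```text
time_s: 11.23
position: [0.4068, -0.3174, 0.1971]
ee_rot: [0.015, -3.139, -0.002]
ft_force: [0.2, 0.2, -0.0]
width: 0.97
finger_force: 0.0
n 947 [ 0.354 -0.34   0.055] [ 0.432 -0.268  0.089]
disc (array([ 392. , -305.6]), array([72.6, 70.1]), 36.8, 947)
bar (array([ 389.4, -303.3]), array([15.7, 59.6]), 30.8, 191) [ 0.3921 -0.3055  0.0854]
[ 0.3916 -0.3046] -59.3
white 17 [ 0.3774 -0.2849  0.0869]
[ 0.796  0.562 -0.352  1.883  0.274  0.747  1.871]
```

```bash
python3 -m crank '[[[-0.006,0.004,0],0.0395,1],[[-0.006,0.004,0],0.0395,1],[[-0.004,0.005,0],0.0395,1],[[0,0,0],0.0395,1],[[0,0,0],0.0395,1],[[0,0,0],0.0395,1],[[0,0,0],0.0395,1],[[0,0,0],0.0395,1],[[0,0,0],0.0395,1],[[0,0,0],0.0395,1]]'; python3 -m crank '[[[0,0,0],0.0395,1],[[0,0,0],0.0395,1],[[0,0,0],0.0395,1],[[0,0,0],0.0395,1],[[0,0,0],0.0395,1],[[0,0,0],0.0395,1],[[0,0,0],0.0395,1],[[0,0,-0.02],0,1],[[0,0,-0.02],0,1],[[0,0,-0.02],0,1]]'; python3 -c "
from plant import arm; o=arm.get_obs();print(o['joint_pos'].round(3)); import numpy as np
from scipy.spatial.transform import Rotation as R; print(R.from_rotvec(o['ee_rot']).as_matrix()[:,1].round(3))"
```

```text
time_s: 12.12
position: [0.3918, -0.305, 0.1984]
ee_rot: [1.845, -2.54, 0.002]
ft_force: [0.0, 1.1, -2.1]
width: 0.998
finger_force: 0.0
time_s: 12.95
position: [0.3838, -0.231, 0.0741]
ee_rot: [2.63, -1.628, 0.125]
ft_force: [0.1, 0.1, -1.2]
width: 1.001
finger_force: 0.0
[ 1.111  1.089 -1.384  2.249  1.369  1.187  2.541]
[-0.895 -0.446 -0.003]
```

J7 turned the wrong way and neared its limit, so the pose drifted. I'll lift and unwind to the other half-turn grasp.

```bash
python3 -m crank '[[[0,0,0.03],0,1],[[0,0,0.03],-0.02,1],[[0,0,0.03],-0.039,1],[[0,0,0.03],-0.039,1],[[0,0,0],-0.039,1],[[0,0,0],-0.039,1],[[0,0,0],-0.039,1],[[0,0,0],-0.039,1],[[0,0,0],-0.039,1],[[0,0,0],-0.039,1]]'; python3 -m crank '[[[0,0,0],-0.039,1],[[0,0,0],-0.039,1],[[0,0,0],-0.039,1],[[0,0,0],-0.039,1],[[0,0,0],-0.039,1],[[0,0,0],-0.039,1],[[0,0,0],-0.039,1],[[0,0,0],-0.039,1],[[0,0,0],-0.039,1],[[0,0,0],-0.039,1]]'; cat > st.py <<'E'
from plant import arm; o=arm.get_obs();import numpy as np
from scipy.spatial.transform import Rotation as R; m=R.from_rotvec(o['ee_rot']).as_matrix()
print(o['joint_pos'].round(2),'pos',o['position'].round(4),'yaw_y %.1f'%np.degrees(np.arctan2(m[1,1],m[0,1])),'zax',m[:,2].round(3))
E
python3 st.py
```

```text
time_s: 13.78
position: [0.3837, -0.2314, 0.1949]
ee_rot: [1.444, -2.697, 0.071]
ft_force: [0.5, -1.0, -0.1]
width: 0.999
finger_force: 0.0
time_s: 14.62
position: [0.3838, -0.2314, 0.1948]
ee_rot: [-0.369, -3.025, -0.013]
ft_force: [1.3, -0.4, -0.1]
width: 1.002
finger_force: 0.0
[ 1.01  0.66 -0.97  1.97  0.65  0.97  1.03] pos [ 0.3838 -0.2314  0.1948] yaw_y 76.1 zax [-0.092  0.02  -0.996]
```

```bash
python3 -m crank '[[[0,-0.02,0],-0.039,1],[[0,-0.02,0],-0.039,1],[[0.003,-0.02,0],-0.039,1],[[0.003,-0.013,0],-0.039,1],[[0,0,0],-0.039,1],[[0,0,0],-0.039,1],[[0,0,0],-0.02,1],[[0,0,0],0,1],[[0,0,0],0,1],[[0,0,0],0,1]]'; python3 st.py
```

```text
time_s: 15.45
position: [0.3901, -0.3041, 0.1951]
ee_rot: [-1.509, -2.659, -0.066]
ft_force: [0.6, 0.2, 0.8]
width: 1.0
finger_force: 0.0
[ 1.06  0.66 -0.77  1.85  0.49  0.93  0.6 ] pos [ 0.3901 -0.3041  0.1951] yaw_y 30.9 zax [-0.051  0.079 -0.996]
```

The tilt left over (5°) lies along the bar's length, so it does not affect this grasp. I'll descend on the bar, grip it and check.

```bash
python3 -m crank '[[[0,0,-0.03],0,1],[[0,0,-0.03],0,1],[[0,0,-0.03],0,1],[[0,0,-0.03],0,1],[[0,0,-0.02],0,1],[[0,0,-0.01],0,1],[[0,0,-0.007],0,1],[[0,0,0],0,1],[[0,0,0],0,0],[[0,0,0],0,0]]'; python3 -m crank '[[[0,0,0],0,0],[[0,0,0],0,0],[[0,0,0],0,0],[[0,0,0],0,0],[[0,0,0],0,0],[[0,0,0],0,0],[[0,0,0],0,0],[[0,0,0],0,0],[[0,0,0],0,0],[[0,0,0],0,0]]';python3 st.py
```

```text
time_s: 16.28
position: [0.3911, -0.3048, 0.0395]
ee_rot: [-1.513, -2.66, -0.066]
ft_force: [0.5, 0.2, 0.6]
width: 0.747
finger_force: 0.0
time_s: 17.12
position: [0.3887, -0.3055, 0.039]
ee_rot: [-1.513, -2.656, -0.061]
ft_force: [-2.6, -2.1, 8.1]
width: 0.144
finger_force: 62.3
[ 0.94  0.88 -0.57  1.97  0.73  0.61  0.4 ] pos [ 0.3887 -0.3055  0.039 ] yaw_y 30.7 zax [-0.053  0.076 -0.996]
```

```bash
python3 -m crank '[[[0,0,0.001],-0.036,0],[[0,0,0],-0.036,0],[[0,0,0],-0.036,0],[[0,0,0],-0.036,0],[[0,0,0],-0.036,0],[[0,0,0],-0.036,0],[[0,0,0],-0.036,0],[[0,0,0],-0.036,0],[[0,0,0],-0.036,0],[[0,0,0],-0.036,0]]'; python3 st.py; python3 -m crank '[[[0,0,0],-0.036,0],[[0,0,0],-0.036,0],[[0,0,0],-0.036,0],[[0,0,0],-0.036,0],[[0,0,0],-0.036,0],[[0,0,0],-0.036,0],[[0,0,0],-0.036,0],[[0,0,0],-0.036,0],[[0,0,0],-0.036,0],[[0,0,0],-0.03,0]]';python3 st.py; python3 bar.py scene 2>/dev/null
```

```text
time_s: 17.95
position: [0.3854, -0.3053, 0.0393]
ee_rot: [-2.734, -1.438, -0.115]
ft_force: [-8.7, -1.5, 4.4]
width: 0.143
finger_force: 62.3
[ 0.82  0.81 -0.29  2.06  0.38  0.32 -0.35] pos [ 0.3854 -0.3053  0.0393] yaw_y -34.5 zax [ 0.042  0.079 -0.996]
time_s: 18.78
position: [0.3841, -0.3023, 0.0391]
ee_rot: [-3.13, 0.224, -0.131]
ft_force: [-9.1, 2.6, 7.7]
width: 0.137
finger_force: 62.8
[ 0.63  0.79 -0.04  2.17 -0.12  0.11 -0.99] pos [ 0.3841 -0.3023  0.0391] yaw_y -98.2 zax [ 0.083 -0.005 -0.997]
n 1436 [ 0.356 -0.342  0.055] [ 0.432 -0.262  0.13 ]
disc (array([ 395.9, -304.2]), array([79.5, 71. ]), 73.0, 1436)
bar (array([ 391.5, -302.1]), array([51.2, 37.1]), 17.9, 201) [ 0.3932 -0.305   0.0856]
[ 0.3955 -0.3046] -9.6
white 23 [ 0.41   -0.3042  0.0865]
```

```bash
python3 -m crank '[[[0,0,0],0,1],[[0,0,0],0,1],[[0,0,0],0,1],[[0,0,0],0,1],[[0,0,0],0,1],[[0,0,0.02],0,1],[[0,0,0.03],0,1],[[0,0,0.04],0,1],[[0,0,0.04],0,1],[[0,0,0.03],0,1]]'; python3 bar.py scene cap2.png 2>/dev/null; python3 st.py
```

```text
time_s: 19.67
position: [0.3908, -0.3048, 0.2024]
ee_rot: [3.127, -0.212, 0.15]
ft_force: [1.2, -0.6, 0.6]
width: 1.003
finger_force: 0.0
n 953 [ 0.356 -0.34   0.055] [ 0.432 -0.269  0.089]
disc (array([ 393.7, -304.8]), array([71.9, 72. ]), 72.9, 953)
bar (array([ 390. , -302.9]), array([14.9, 62. ]), 83.7, 183) [ 0.3926 -0.3053  0.0854]
[ 0.3921 -0.3046] -6.1
white 24 [ 0.407  -0.3035  0.0863]
[ 0.59  0.47  0.02  2.03 -0.11  0.55 -1.01] pos [ 0.3936 -0.3069  0.207 ] yaw_y -97.8 zax [ 0.103 -0.016 -0.995]
```

View pics/cap2.png

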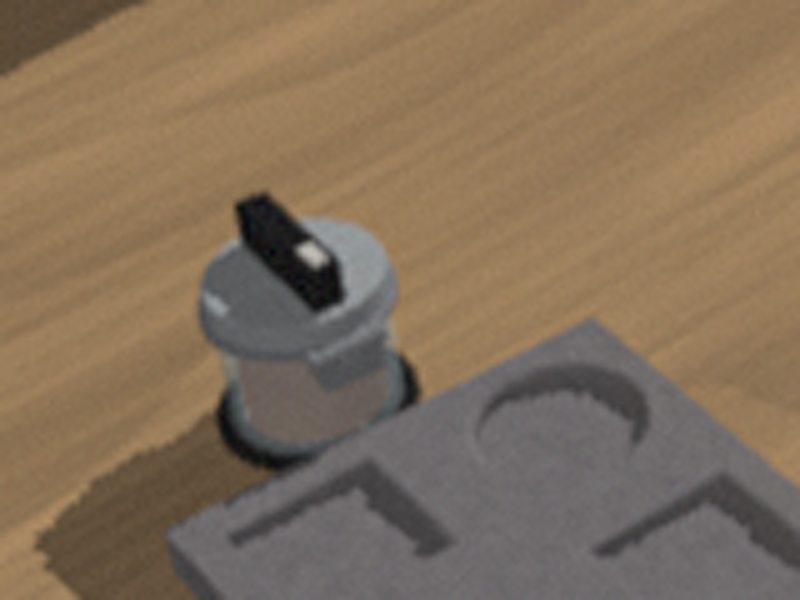

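The cap is shut and tight: the bar is at -6°, with the white mark at the hinge. The tool tilt left over is about the closing axis, so gripped blanks stay flat. Next I fix the cavity centres precisely and re-measure the blanks.

```bash
cat > blanks.py <<'E'
from h import *
import sys
for n in sys.argv[1:]:
    s=snap(n);P=cloud(s)
    m=((P[...,2]>.0225)&(P[...,2]<.031)&(P[...,0]>.4)&(P[...,0]<.72)&(P[...,1]>-.2)&(P[...,1]<.2)).astype(np.uint8)
    N,L,st,c=cv2.connectedComponentsWithStats(m)
    for i in range(1,N):
        if st[i,4]>150:
            k=L==i;col=np.median(s['pixels'][k],0)
            print(n,rect(P,k),'med z',np.median(P[k][:,2]).round(4),'mid',((P[k].min(0)+P[k].max(0))/2)[:2].round(4),'rgb',col)
E
python3 blanks.py scene
python3 - <<'E'
from h import *
for n in('top','scene'):
    s=dict(np.load('/tmp/top.npz')) if n=='top' else snap('scene')
    P=cloud(s); w=(P[...,0]>.44)&(P[...,0]<.61)&(P[...,1]>-.40)&(P[...,1]<-.23)
    # floors
    f=(w&(P[...,2]>.008)&(P[...,2]<.0145)).astype(np.uint8)
    N,L,st,c=cv2.connectedComponentsWithStats(f)
    for i in range(1,N):
        if st[i,4]>80: print(n,'floor',rect(P,L==i), P[L==i].mean(0).round(4))
    # rims: points at board top, convex hull edges, from top camera only
    t=w&(abs(P[...,2]-.0202)<.0015); print(n,'top',rect(P,t))
E
```

```text
scene (array([478.3, 122.5]), array([57.1, 59.9]), 3.7, 346) med z 0.0267 mid [0.478  0.1226] rgb [ 53.  114.   61.5]
scene (array([481.9, -60.6]), array([58. , 60.5]), 43.1, 426) med z 0.0267 mid [ 0.4824 -0.0607] rgb [167. 145. 104.]
scene (array([620.4,  54.8]), array([55.3, 58. ]), 57.0, 441) med z 0.0268 mid [0.6201 0.0557] rgb [165. 144. 103.]
scene (array([555.1, -11.3]), array([38.9, 43.2]), 40.4, 222) med z 0.0284 mid [ 0.5555 -0.0109] rgb [145. 147. 148.]
scene (array([626.8, -75. ]), array([57.9, 60.4]), 24.1, 535) med z 0.0267 mid [ 0.6263 -0.0744] rgb [167. 146. 105.]
top top (array([ 485.8, -239.8]), array([88.7, 19.5]), 0.9, 68)
scene floor (array([ 478.8, -258.5]), array([58.4, 56.4]), 1.3, 476) [ 0.4788 -0.2578  0.0126]
scene floor (array([ 468.5, -349.5]), array([56.6, 55.2]), 83.1, 599) [ 0.4689 -0.3496  0.0126]
scene floor (array([ 569.6, -267.2]), array([56.2, 56.5]), 85.0, 608) [ 0.5705 -0.2672  0.0126]
scene floor (array([ 560.3, -359.4]), array([58.8, 58.7]), 6.6, 682) [ 0.5605 -0.359   0.0126]
scene floor (array([ 606.5, -371.7]), array([56.2,  4.7]), 85.2, 84) [ 0.6067 -0.3716  0.0113]
scene top (array([ 525.1, -314.9]), array([169.7, 169.9]), 89.8, 2699)
```

```bash
python3 -m crank '[[[0.01,0.035,0],0,1],[[0.01,0.035,0],0,1],[[0.01,0.035,0],0,1],[[0.012,0.035,0],0,1],[[0.013,0.035,0],0.01,1],[[0.013,0.035,0],0,1],[[0.013,0.035,-0.01],0,1],[[0.013,0,-0.03],0,1],[[0,0,-0.03],0,1],[[0,0,-0.03],0,1]]'; python3 -m crank '[[[0,0,-0.03],0,1],[[0,0,-0.03],0,1],[[0,0,-0.03],0,1],[[0,0,-0.02],0,1],[[0,0,0],0,1],[[0,0,0],0,1],[[0,0,0],0,1],[[0,0,0],0,1],[[0,0,0],0,1],[[0,0,0],0,1]]'; python3 st.py; python3 - <<'E'
from h import *
s=snap('scene');P=cloud(s);o=arm.get_obs()['position']
m=(abs(P[...,0]-o[0])<.04)&(abs(P[...,1]-o[1])<.075)&(P[...,2]>.03)&(P[...,2]<.15);Q=P[m]
for side in(-1,1):
    q=Q[(Q[:,1]-o[1])*side>.02]; q=q[np.argsort(q[:,2])]; print(side,q[:6].round(3).tolist()); b=q[q[:,2]<q[3,2]+.012];print(b.min(0).round(4),b.max(0).round(4))
im=s['pixels'];save('pick1.png',cv2.resize(im[180:300,200:360],(800,600),interpolation=2))
t=snap('top');P=cloud(t)
m=(abs(P[...,2]-.0205)<.004)&(P[...,0]>.425)&(P[...,0]<.63)&(P[...,1]>-.415)&(P[...,1]<-.215)
print('board top',rect(P,m))
E
```

```text
time_s: 20.65
position: [0.4846, -0.0577, 0.0974]
ee_rot: [3.133, -0.158, 0.147]
ft_force: [-1.2, -0.0, -0.4]
width: 0.999
finger_force: 0.0
time_s: 21.48
position: [0.4919, -0.0602, 0.008]
ee_rot: [-3.135, 0.164, -0.121]
ft_force: [-0.2, -0.3, 0.5]
width: 0.998
finger_force: 0.0
[ 0.01  0.86  0.03  2.17 -0.49  0.04 -1.16] pos [ 0.4919 -0.0602  0.008 ] yaw_y -96.0 zax [ 0.077 -0.004 -0.997]
-1 [[0.491, -0.084, 0.03], [0.486, -0.109, 0.057], [0.477, -0.108, 0.057], [0.488, -0.108, 0.057], [0.487, -0.109, 0.059], [0.489, -0.108, 0.06]]
[ 0.4769 -0.1167  0.0302] [ 0.4966 -0.0838  0.0686]
1 [[0.488, -0.015, 0.055], [0.49, -0.014, 0.056], [0.497, -0.016, 0.058], [0.486, -0.016, 0.058], [0.496, -0.018, 0.058], [0.494, -0.015, 0.058]]
[ 0.4805 -0.0201  0.0552] [ 0.5051 -0.0025  0.0697]
board top (array([ 524.8, -312.9]), array([182.3, 180.6]), 84.0, 4409)
```

View pics/pick1.png

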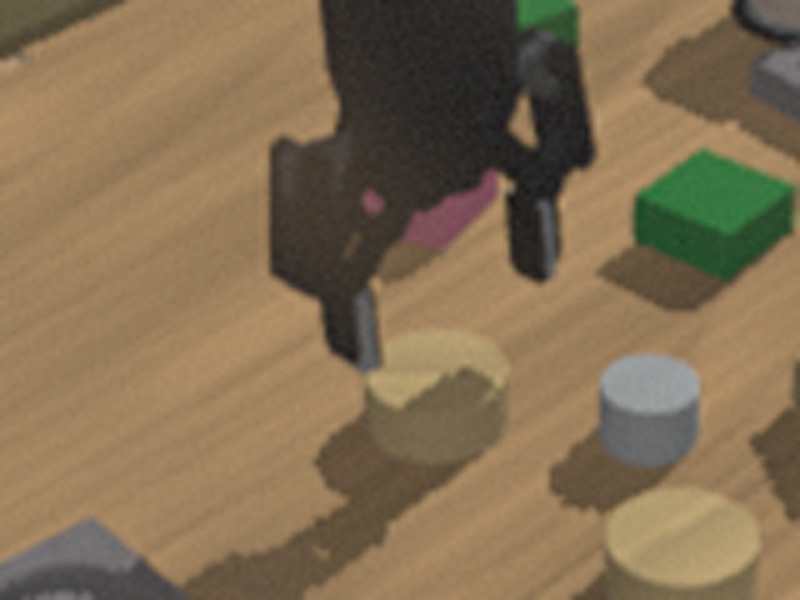

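The fingertips are about 56 mm up, above the blank, but joint 6 has reached its lower limit because the tilt leans outward. A half turn makes the tilt lean inward and frees joint 6.

```bash
python3 -m crank '[[[0,0,0.02],0.02,1],[[0,0,0.01],0.039,1],[[0,0,0],0.039,1],[[0,0,0],0.039,1],[[0,0,0],0.039,1],[[0,0,0],0.039,1],[[0,0,0],0.039,1],[[0,0,0],0.039,1],[[0,0,0],0.039,1],[[0,0,0],0.039,1]]';python3 -m crank '[[[0,0,0],0.039,1],[[0,0,0],0.039,1],[[0,0,0],0.039,1],[[0,0,0],0.039,1],[[0,0,0],0.039,1],[[0,0,0],0.039,1],[[0,0,0],0.039,1],[[0,0,0],0.039,1],[[0,0,0],0.039,1],[[0,0,0],0.039,1]]';python3 -m crank '[[[0,0,0],0.039,1],[[0,0,0],0.039,1],[[0,0,0],0.039,1],[[0,0,0],0.039,1],[[0,0,0],0.039,1],[[0,0,0],0.039,1],[[0,0,0],0,1],[[0,0,0],0,1],[[0,0,0],0,1],[[0,0,0],0,1]]'; python3 st.py
```

```text
time_s: 22.42
position: [0.4915, -0.0605, 0.0375]
ee_rot: [-2.668, -1.576, -0.098]
ft_force: [-0.3, 0.0, 0.8]
width: 0.999
finger_force: 0.0
time_s: 23.25
position: [0.4916, -0.0607, 0.0374]
ee_rot: [-1.266, -2.798, -0.041]
ft_force: [0.6, 0.2, -0.0]
width: 1.003
finger_force: 0.0
time_s: 24.08
position: [0.4915, -0.0605, 0.0373]
ee_rot: [-0.188, -3.06, 0.0]
ft_force: [-0.5, -0.0, 0.3]
width: 0.998
finger_force: 0.0
[ 0.37  0.88 -0.58  1.98  0.8   0.61  0.69] pos [ 0.4915 -0.0605  0.0373] yaw_y 83.0 zax [-0.076  0.004 -0.997]
```

```bash
python3 -m crank '[[[-0.007,0,-0.01],0,1],[[-0.007,0,-0.02],0,1],[[0,0,-0.02],0,1],[[0,0,-0.015],0,1],[[0,0,0],0,1],[[0,0,0],0,1],[[0,0,0],0,0],[[0,0,0],0,0],[[0,0,0],0,0],[[0,0,0],0,0]]';python3 st.py; python3 -m crank '[[[0,0,0],0,0],[[0,0,0],0,0],[[0,0,0],0,0],[[0,0,0],0,0],[[0,0,0],0,0],[[0,0,0.02],0,0],[[0,0,0.04],0,0],[[0,0,0.04],0,0],[[0,0,0.03],0,0],[[0,0,0],0,0]]'; python3 st.py
```

```text
time_s: 24.92
position: [0.4784, -0.0602, -0.0262]
ee_rot: [-0.185, -3.062, -0.0]
ft_force: [-0.9, 0.4, 8.1]
width: 0.677
finger_force: 63.1
[ 0.3   0.97 -0.44  2.04  0.96  0.44  0.55] pos [ 0.4784 -0.0602 -0.0262] yaw_y 83.1 zax [-0.073  0.005 -0.997]
time_s: 25.75
position: [0.4812, -0.0596, 0.1079]
ee_rot: [-0.186, -3.07, -0.002]
ft_force: [0.4, 0.8, -1.0]
width: 0.676
finger_force: 64.5
[ 0.44  0.76 -0.68  1.98  0.69  0.72  0.77] pos [ 0.4812 -0.0596  0.1079] yaw_y 83.1 zax [-0.065  0.005 -0.998]
```

```bash
python3 -m crank '[[[0,-0.02,0],0,0],[[0,-0.03,0],0,0],[[0,-0.03,0],0,0],[[0,-0.03,0],0,0],[[0,-0.03,0],0,0],[[0,-0.03,0],0,0],[[-0.002,-0.022,0],0,0],[[0,-0.01,-0.02],0,0],[[0,0,-0.03],0,0],[[0,0,-0.03],0,0]]';python3 -m crank '[[[0,0,-0.015],0,0],[[0,0,0],0,0],[[0,0,0],0,0],[[0,0,0],0,0],[[0,0,0],0,0],[[0,0,0],0,0],[[0,0,0],0,0],[[0,0,0],0,0],[[0,0,0],0,0],[[0,0,0],0,0]]'; python3 st.py;  python3 - <<'E'
from h import *
s=snap('scene');save('hold1.png',cv2.resize(s['pixels'][240:390,120:320],(800,600),interpolation=2))
P=cloud(s);px=s['pixels'].astype(int)
m=(px[...,0]-px[...,2]>40)&(px[...,0]>60)&(P[...,2]>.03)&(P[...,2]<.1)&(abs(P[...,0]-.483)<.06)&(abs(P[...,1]+.262)<.06)
Q=P[m];print(len(Q),Q.min(0).round(4),Q.max(0).round(4))
q=Q[Q[:,2]<np.percentile(Q[:,2],60)]
# circle fit of side wall pts
from scipy.optimize import least_squares
f=least_squares(lambda c:np.hypot(q[:,0]-c[0],q[:,1]-c[1])-.030,[.483,-.262],loss='soft_l1',f_scale=.001);print('centre',f.x.round(4),np.abs(f.fun).mean())
E
```

```text
time_s: 26.58
position: [0.4758, -0.2642, 0.022]
ee_rot: [-0.19, -3.062, 0.002]
ft_force: [0.4, 0.2, -1.1]
width: 0.674
finger_force: 64.5
time_s: 27.42
position: [0.4756, -0.2622, 0.0074]
ee_rot: [-0.184, -3.06, -0.0]
ft_force: [-0.1, 0.2, -1.1]
width: 0.676
finger_force: 64.5
[ 0.74  0.96 -0.59  1.85  0.85  0.68  1.07] pos [ 0.4756 -0.2622  0.0074] yaw_y 83.1 zax [-0.076  0.005 -0.997]
454 [ 0.4493 -0.2936  0.0348] [ 0.5102 -0.2048  0.0996]
centre [ 0.4791 -0.2604] 0.004471856121719105
```

View pics/hold1.png

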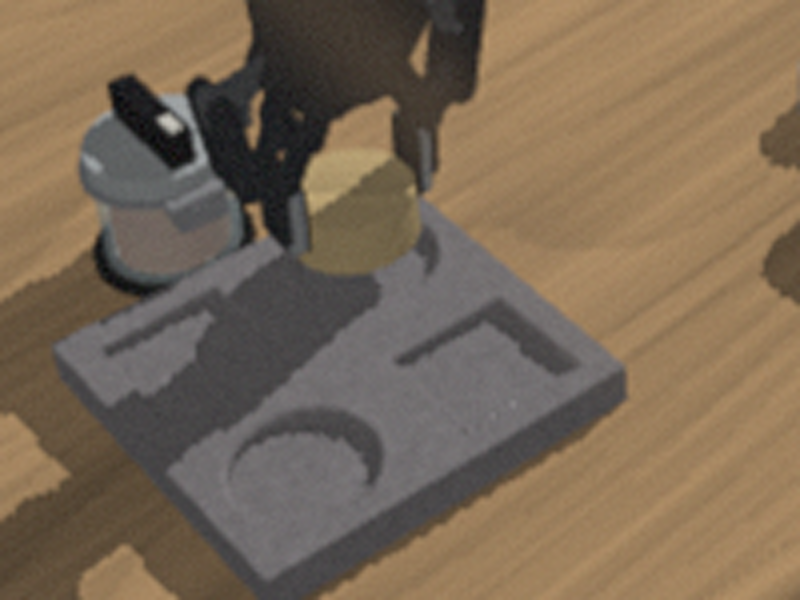

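```bash
python3 -m crank '[[[0.004,0,0],0,0],[[0,0,-0.006],0,0],[[0,0,-0.004],0,0],[[0,0,-0.003],0,0],[[0,0,-0.003],0,0],[[0,0,-0.003],0,0],[[0,0,0],0,0],[[0,0,0],0,0],[[0,0,0],0,0],[[0,0,0],0,0]]';python3 st.py
```

```text
time_s: 28.3
position: [0.4795, -0.2619, -0.0117]
ee_rot: [-0.184, -3.06, -0.001]
ft_force: [-0.6, 0.8, -1.5]
width: 0.676
finger_force: 64.6
[ 0.72  1.   -0.57  1.84  0.87  0.66  1.05] pos [ 0.4795 -0.2619 -0.0117] yaw_y 83.1 zax [-0.076  0.005 -0.997]
```

It is inside the cavity with no contact force. I'll release and lift.

```bash
python3 -m crank '[[[0,0,-0.002],0,0],[[0,0,0],0,0],[[0,0,0],0,1],[[0,0,0],0,1],[[0,0,0],0,1],[[0,0,0],0,1],[[0,0,0],0,1],[[0,0,0.03],0,1],[[0,0,0.04],0,1],[[0,0,0.04],0,1]]';python3 st.py; cat > seat.py <<'E'
from h import *
s=snap('scene');P=cloud(s)
m=((P[...,2]>.029)&(P[...,2]<.06)&(P[...,0]>.435)&(P[...,0]<.62)&(P[...,1]>-.42)&(P[...,1]<-.2)).astype(np.uint8)
N,L,st,c=cv2.connectedComponentsWithStats(m)
for i in range(1,N):
    if st[i,4]>100:
        k=L==i;q=P[k];A=np.c_[q[:,:2],np.ones(len(q))];f=np.linalg.lstsq(A,q[:,2],rcond=None)[0];print('seated?',rect(P,k),'z',np.percentile(q[:,2],[5,50,95]).round(4),'slope',f[:2].round(3))
E
python3 seat.py; python3 blanks.py scene
```

```text
time_s: 29.13
position: [0.4785, -0.2617, 0.0968]
ee_rot: [-0.183, -3.057, -0.002]
ft_force: [0.9, -0.2, 0.4]
width: 1.0
finger_force: 0.0
[ 0.79  0.84 -0.69  1.8   0.71  0.85  1.18] pos [ 0.4785 -0.2617  0.0968] yaw_y 83.2 zax [-0.078  0.006 -0.997]
seated? (array([ 483. , -261.7]), array([58.6, 62.1]), 37.5, 660) z [0.0318 0.0385 0.0408] slope [-0.048  0.037]
scene (array([478.2, 124.6]), array([57.5, 59.5]), 5.6, 342) med z 0.0267 mid [0.4782 0.1235] rgb [ 55. 117.  64.]
scene (array([619.7,  56.1]), array([54.8, 60.2]), 56.1, 445) med z 0.0267 mid [0.6196 0.055 ] rgb [169. 148. 106.]
scene (array([555.6, -10.1]), array([40.7, 41.9]), 10.9, 222) med z 0.0285 mid [ 0.5552 -0.0106] rgb [149. 152. 152.]
scene (array([626.9, -74.9]), array([58.7, 58.6]), 7.3, 527) med z 0.0266 mid [ 0.6271 -0.0745] rgb [172. 151. 108.]
```

It is seated: its top is at 38.5 mm, which is floor 12 plus 26, and its centre is on target. Next is round 1.

```bash
python3 -m crank '[[[0.02,0.026,0],0,1],[[0.02,0.026,0],0,1],[[0.02,0.026,0],0,1],[[0.02,0.026,0],0,1],[[0.02,0.026,0],0,1],[[0.02,0.026,0],0,1],[[0.02,0.026,0],0,1],[[0.005,0.005,0],0,1],[[0,0,-0.03],0,1],[[0,0,-0.03],0,1]]';python3 -m crank '[[[0,0,0],0,1],[[0,0,0],0,1],[[0,0,0],0,1],[[0,0,0],0,1],[[0,0,0],0,1],[[0,0,0],0,1],[[0,0,0],0,1],[[0,0,0],0,1],[[0,0,0],0,1],[[0,0,0],0,1]]';python3 st.py
```

```text
time_s: 30.07
position: [0.6267, -0.0739, 0.0368]
ee_rot: [-0.182, -3.065, -0.001]
ft_force: [-0.3, -1.5, -1.5]
width: 0.997
finger_force: 0.0
time_s: 30.9
position: [0.6246, -0.0752, 0.0363]
ee_rot: [-0.184, -3.06, -0.0]
ft_force: [-0.4, 0.5, -0.7]
width: 0.997
finger_force: 0.0
[ 0.37  1.01 -0.64  1.56  0.7   0.9   0.92] pos [ 0.6246 -0.0752  0.0363] yaw_y 83.1 zax [-0.076  0.005 -0.997]
```

```bash
python3 -m crank '[[[-0.001,0,-0.02],0,1],[[0,0,-0.02],0,1],[[0,0,-0.015],0,1],[[0,0,-0.008],0,1],[[0,0,0],0,1],[[0,0,0],0,0],[[0,0,0],0,0],[[0,0,0],0,0],[[0,0,0],0,0],[[0,0,0],0,0]]';python3 st.py; python3 -m crank '[[[0,0,0],0,0],[[0,0,0],0,0],[[0,0,0],0,0],[[0,0,0],0,0],[[0,0,0.02],0,0],[[0,0,0.04],0,0],[[0,0,0.04],0,0],[[0,0,0.02],0,0],[[0,0,0],0,0],[[0,0,0],0,0]]'; python3 st.py
```

```text
time_s: 31.73
position: [0.625, -0.0748, -0.0251]
ee_rot: [-0.185, -3.063, -0.001]
ft_force: [-0.3, -0.4, 6.2]
width: 0.674
finger_force: 64.3
[ 0.35  1.09 -0.6   1.57  0.76  0.8   0.87] pos [ 0.625  -0.0748 -0.0251] yaw_y 83.1 zax [-0.073  0.005 -0.997]
time_s: 32.57
position: [0.6245, -0.0753, 0.0948]
ee_rot: [-0.185, -3.063, 0.0]
ft_force: [0.2, -0.1, 0.0]
width: 0.674
finger_force: 64.2
[ 0.39  0.93 -0.68  1.54  0.64  0.99  0.96] pos [ 0.6245 -0.0753  0.0948] yaw_y 83.1 zax [-0.073  0.004 -0.997]
```

```bash
python3 -m crank '[[[0,-0.02,0],0,0],[[-0.005,-0.03,0],0,0],[[-0.007,-0.03,0],0,0],[[-0.01,-0.03,0],0,0],[[-0.01,-0.03,0],0,0],[[-0.01,-0.03,0],0,0],[[-0.01,-0.03,0],0,0],[[-0.01,-0.03,0],0,0],[[0,-0.03,0],0,0],[[0,-0.02,0],0,0]]';python3 -m crank '[[[0,-0.008,-0.02],0,0],[[0,0,-0.03],0,0],[[0,0,-0.03],0,0],[[0,0,-0.008],0,0],[[0,0,0],0,0],[[0,0,0],0,0],[[0,0,0],0,0],[[0,0,0],0,0],[[0,0,0],0,0],[[0,0,0],0,0]]'; python3 st.py; cat > held.py <<'E'
from h import *
import sys
x,y=map(float,sys.argv[1:3]); s=snap('scene')
P=cloud(s);px=s['pixels'].astype(int)
m=(px[...,0]-px[...,2]>35)&(P[...,2]>.028)&(P[...,2]<.075)&(abs(P[...,0]-x)<.045)&(abs(P[...,1]-y)<.045)
m=cv2.erode(m.astype(np.uint8),np.ones((2,2)))>0
Q=P[m];print(len(Q),Q.min(0).round(4),Q.max(0).round(4)); zt=np.percentile(Q[:,2],97)
print('top z',zt.round(4),'side pts min z',np.percentile(Q[:,2],2).round(4)); q=Q[Q[:,2]<zt-.005]
from scipy.optimize import least_squares
f=least_squares(lambda c:np.hypot(q[:,0]-c[0],q[:,1]-c[1])-.030,[x,y],loss='soft_l1',f_scale=.001);print('centre',f.x.round(4),np.abs(f.fun).mean().round(4))
E
python3 held.py .565 -.363
```

```text
time_s: 33.4
position: [0.5583, -0.3596, 0.0909]
ee_rot: [-0.19, -3.055, 0.002]
ft_force: [-0.9, -1.5, 0.2]
width: 0.672
finger_force: 64.2
time_s: 34.23
position: [0.5623, -0.3635, 0.0065]
ee_rot: [-0.184, -3.062, 0.001]
ft_force: [-0.7, 0.5, -0.6]
width: 0.677
finger_force: 64.2
[ 0.79  1.09 -0.65  1.44  0.75  0.95  1.36] pos [ 0.5623 -0.3635  0.0065] yaw_y 83.1 zax [-0.074  0.004 -0.997]
835 [ 0.5383 -0.3918  0.0324] [ 0.596  -0.3375  0.0616]
top z 0.0601 side pts min z 0.0354
centre [ 0.5628 -0.3627] 0.0008
```

```bash
python3 -m crank '[[[0.001,0,0],0,0],[[0,0,-0.006],0,0],[[0,0,-0.004],0,0],[[0,0,-0.003],0,0],[[0,0,-0.003],0,0],[[0,0,-0.003],0,0],[[0,0,0],0,0],[[0,0,0],0,0],[[0,0,0],0,0],[[0,0,0],0,0]]';python3 st.py; python3 held.py .565 -.363
```

```text
time_s: 35.12
position: [0.5622, -0.3631, -0.013]
ee_rot: [-0.184, -3.059, -0.0]
ft_force: [-2.0, 1.1, 6.6]
width: 0.675
finger_force: 64.8
[ 0.79  1.11 -0.63  1.44  0.77  0.93  1.35] pos [ 0.5622 -0.3631 -0.013 ] yaw_y 83.1 zax [-0.077  0.005 -0.997]
618 [ 0.5396 -0.3899  0.028 ] [ 0.5948 -0.336   0.042 ]
top z 0.0408 side pts min z 0.0288
centre [ 0.5627 -0.362 ] 0.0011
```

```bash
python3 -m crank '[[[0,0,0],0,0],[[0,0,0],0,1],[[0,0,0],0,1],[[0,0,0],0,1],[[0,0,0],0,1],[[0,0,0],0,1],[[0,0,0],0,1],[[0,0,0.03],0,1],[[0,0,0.04],0,1],[[0,0,0.04],0,1]]'; python3 seat.py; python3 blanks.py scene; python3 st.py
```

```text
time_s: 36.0
position: [0.5615, -0.3627, 0.0963]
ee_rot: [-0.183, -3.058, -0.003]
ft_force: [1.3, -0.9, 0.2]
width: 1.0
finger_force: 0.0
seated? (array([ 483.4, -262.2]), array([58.4, 62.3]), 51.8, 645) z [0.0311 0.0385 0.0406] slope [-0.052  0.041]
seated? (array([ 564.4, -363.2]), array([59. , 60.2]), 82.8, 886) z [0.0322 0.0386 0.0407] slope [-0.044  0.03 ]
scene (array([477.5, 124.3]), array([57.3, 60.4]), 4.7, 342) med z 0.0267 mid [0.4779 0.1248] rgb [ 55. 118.  64.]
scene (array([619.4,  55.9]), array([54.5, 60. ]), 56.1, 446) med z 0.0269 mid [0.6198 0.0557] rgb [171. 149. 107.]
scene (array([555.1, -10.6]), array([40.3, 41.6]), 12.8, 216) med z 0.0285 mid [ 0.5548 -0.0103] rgb [150.5 153.  153. ]
[ 0.81  0.97 -0.7   1.4   0.67  1.08  1.42] pos [ 0.5679 -0.3642  0.1036] yaw_y 83.1 zax [-0.063  0.001 -0.998]
```

Both rounds are seated. The last is the square at (0.620, 0.055), turned 57.5°, so I move over and turn -25.6°.

```bash
python3 -m crank '[[[0.005,0.036,0],0,1],[[0.005,0.036,0],0,1],[[0.005,0.036,0],0,1],[[0.005,0.036,0],-0.02,1],[[0.005,0.036,0],-0.03,1],[[0.005,0.036,0],-0.03,1],[[0.005,0.036,0],-0.03,1],[[0.005,0.036,0],-0.032,1],[[0.005,0.036,0],0,1],[[0.005,0.036,0],0,1]]';python3 -m crank '[[[0.005,0.036,0],0,1],[[0,0.024,0],0,1],[[0,0,-0.03],0,1],[[0,0,-0.03],0,1],[[0,0,0],0,1],[[0,0,0],0,1],[[0,0,0],0,1],[[0,0,0],0,1],[[0,0,0],0,1],[[0,0,0],0,1]]'; python3 st.py; python3 blanks.py scene
```

```text
time_s: 36.93
position: [0.6125, -0.0017, 0.096]
ee_rot: [-0.858, -2.945, -0.025]
ft_force: [-0.0, -0.8, 0.0]
width: 1.003
finger_force: 0.0
time_s: 37.77
position: [0.6185, 0.0567, 0.0376]
ee_rot: [-0.858, -2.947, -0.028]
ft_force: [-0.2, -0.3, -0.2]
width: 0.999
finger_force: 0.0
[ 0.14  0.97 -0.54  1.61  0.56  0.78  0.38] pos [0.6185 0.0567 0.0376] yaw_y 57.5 zax [-0.064  0.037 -0.997]
scene (array([477.9, 122.7]), array([55.8, 57.6]), 5.3, 209) med z 0.0267 mid [0.4783 0.1208] rgb [ 52. 117.  63.]
scene (array([620.4,  55.4]), array([54.6, 59.4]), 58.3, 446) med z 0.0266 mid [0.6205 0.0548] rgb [172. 150. 108.]
scene (array([554.9, -11.2]), array([39. , 44.3]), 40.2, 224) med z 0.0285 mid [ 0.5558 -0.0104] rgb [151.  154.  153.5]
```

```bash
python3 -m crank '[[[0,0,-0.02],0,1],[[0,0,-0.02],0,1],[[0,0,-0.015],0,1],[[0,0,-0.008],0,1],[[0,0,0],0,1],[[0,0,0],0,0],[[0,0,0],0,0],[[0,0,0],0,0],[[0,0,0],0,0],[[0,0,0],0,0]]';python3 st.py; python3 -m crank '[[[0,0,0],0,0],[[0,0,0],0,0],[[0,0,0],0,0],[[0,0,0],0,0],[[0,0,0.02],0,0],[[0,0,0.04],0,0],[[0,0,0.04],0,0],[[0,0,0.02],0,0],[[0,0,0],0,0],[[0,0,0],0,0]]'; python3 st.py
```

```text
time_s: 38.65
position: [0.6188, 0.0572, -0.0253]
ee_rot: [-0.858, -2.948, -0.028]
ft_force: [-0.5, 0.5, 6.2]
width: 0.614
finger_force: 64.4
[ 0.12  1.05 -0.49  1.62  0.62  0.68  0.34] pos [ 0.6188  0.0572 -0.0253] yaw_y 57.6 zax [-0.064  0.038 -0.997]
time_s: 39.48
position: [0.6184, 0.0568, 0.0947]
ee_rot: [-0.858, -2.948, -0.028]
ft_force: [0.1, -0.1, -1.7]
width: 0.617
finger_force: 63.7
[ 0.16  0.89 -0.58  1.58  0.51  0.88  0.41] pos [0.6184 0.0568 0.0947] yaw_y 57.6 zax [-0.063  0.037 -0.997]
```

```bash
python3 -m crank '[[[0,-0.02,0],0,0],[[-0.005,-0.03,0],0,0],[[-0.005,-0.03,0],0.02,0],[[-0.005,-0.03,0],0.03,0],[[-0.005,-0.03,0],0.03,0],[[-0.005,-0.03,0],0.03,0],[[-0.005,-0.03,0],0.03,0],[[-0.005,-0.03,0],0.007,0],[[-0.005,-0.03,0],0,0],[[-0.005,-0.03,0],0,0]]';python3 -m crank '[[[-0.001,-0.028,0],0,0],[[0,-0.01,0],0,0],[[0,0,-0.03],0,0],[[0,0,-0.03],0,0],[[0,0,-0.025],0,0],[[0,0,0],0,0],[[0,0,0],0,0],[[0,0,0],0,0],[[0,0,0],0,0],[[0,0,0],0,0]]'; python3 st.py; python3 - <<'E'
from h import *
s=snap('scene');P=cloud(s);px=s['pixels'].astype(int)
save('hold3.png',cv2.resize(s['pixels'][240:390,120:320],(800,600),interpolation=2))
m=(px[...,0]-px[...,2]>35)&(P[...,2]>.035)&(P[...,2]<.075)&(abs(P[...,0]-.575)<.045)&(abs(P[...,1]+.272)<.045)
m=cv2.erode(m.astype(np.uint8),np.ones((2,2)))>0
print(rect(P,m),np.percentile(P[m][:,2],[2,97]))
E
```

```text
time_s: 40.32
position: [0.5706, -0.2345, 0.0912]
ee_rot: [-0.159, -3.058, -0.001]
ft_force: [0.7, -0.1, 0.0]
width: 0.614
finger_force: 63.7
time_s: 41.15
position: [0.5729, -0.2712, 0.0099]
ee_rot: [-0.16, -3.064, 0.001]
ft_force: [0.4, -0.7, 0.2]
width: 0.613
finger_force: 63.7
[ 0.68  1.05 -0.64  1.56  0.77  0.88  1.2 ] pos [ 0.5729 -0.2712  0.0099] yaw_y 84.0 zax [-0.073  0.003 -0.997]
(array([ 578.1, -272.4]), array([53.8, 53.1]), 86.5, 661) [0.03884421 0.06404916]
```

View pics/hold3.png

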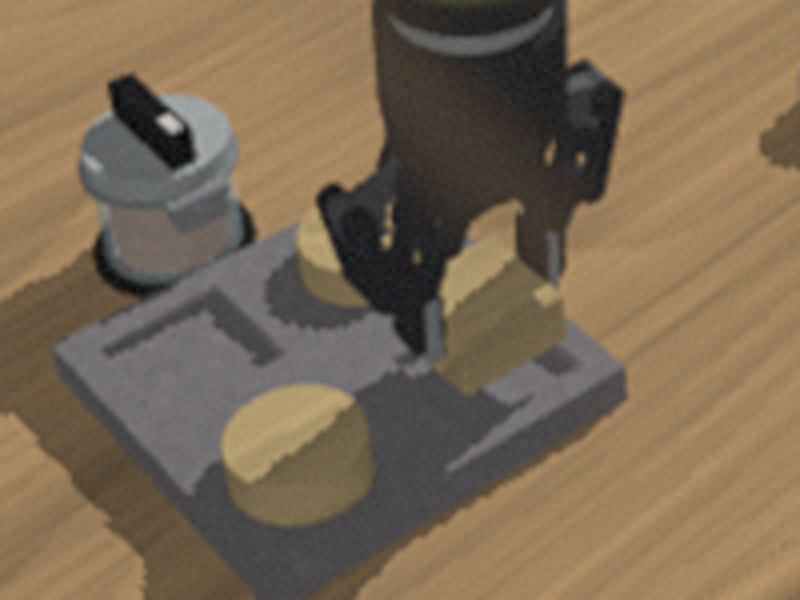

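The square is held level just above its cavity. I'll check its front face against the board edge before lowering.

```bash
python3 - <<'E'
from h import *
s=dict(np.load('/tmp/scene.npz'));P=cloud(s);px=s['pixels'].astype(int)
m=(px[...,0]-px[...,2]>35)&(P[...,2]>.042)&(P[...,2]<.058)&(abs(P[...,0]-.6)<.02)&(P[...,1]>-.288)&(P[...,1]<-.25)
q=P[m];f=np.polyfit(q[:,1]+.2716,q[:,0],1);print(len(q),'x of front face at y=-.2716',f[1].round(4),'angle',np.degrees(np.arctan(f[0])).round(1),'resid',np.std(q[:,0]-np.polyval(f,q[:,1]+.2716)).round(4))
m=(P[...,2]>.004)&(P[...,2]<.016)&(P[...,0]>.59)&(P[...,0]<.64)&(P[...,1]>-.36)&(P[...,1]<-.25)
q=P[m];f=np.polyfit(q[:,1]+.2716,q[:,0],1);print(len(q),'board front face',f[1].round(4),np.degrees(np.arctan(f[0])).round(1))
E
```

```text
132 x of front face at y=-.2716 0.6011 angle 6.4 resid 0.0009
358 board front face 0.6093 -1.2
```

The square's centre x is 0.574 (target 0.5746) and it is aligned at 6.4°. Lowering.

```bash
python3 -m crank '[[[0,0,-0.006],0,0],[[0,0,-0.006],0,0],[[0,0,-0.004],0,0],[[0,0,-0.003],0,0],[[0,0,-0.003],0,0],[[0,0,0],0,0],[[0,0,0],0,0],[[0,0,0],0,0],[[0,0,0],0,0],[[0,0,0],0,0]]';python3 st.py; python3 seat.py
```

```text
time_s: 42.03
position: [0.5711, -0.2711, -0.0133]
ee_rot: [-0.16, -3.061, 0.001]
ft_force: [-2.5, 0.5, 5.4]
width: 0.611
finger_force: 64.4
[ 0.67  1.08 -0.62  1.56  0.79  0.85  1.18] pos [ 0.5711 -0.2711 -0.0133] yaw_y 84.0 zax [-0.077  0.003 -0.997]
seated? (array([ 470.5, -267.5]), array([33.2, 60.3]), 19.2, 245) z [0.0322 0.0386 0.0406] slope [-0.058  0.038]
seated? (array([ 581.5, -272.5]), array([54.4, 76.2]), 16.3, 889) z [0.0318 0.0389 0.0549] slope [-0.066  0.007]
seated? (array([ 564.6, -363.3]), array([59.1, 60.3]), 59.0, 888) z [0.0321 0.0384 0.0407] slope [-0.045  0.029]
```

Down near the floor, so I release, lift clear and check everything.

```bash
python3 -m crank '[[[0,0,0],0,0.9],[[0,0,0],0,0.9],[[0,0,0],0,0.9],[[0,0,0],0,0.9],[[0,0,0],0,0.9],[[0,0,0],0,0.9],[[0,0,0.02],0,0.9],[[0,0,0.04],0,0.9],[[0,0,0.04],0,0.9],[[0.01,0.01,0.04],0,0.9]]'; python3 -m crank '[[[0,0.03,0.02],0,0.9],[[0,0.04,0],0,0.9],[[0,0.04,0],0,0.9],[[0,0.04,0],0,0.9],[[0,0.04,0],0,0.9],[[0,0.04,0],0,0.9],[[0,0.04,0],0,0.9],[[0,0,0],0,0.9],[[0,0,0],0,0.9],[[0,0,0],0,0.9]]';python3 st.py; python3 seat.py; python3 blanks.py scene; python3 bar.py scene; python3 - <<'E'
from h import *
s=snap('scene');save('final.png',s['pixels'])
P=cloud(s);px=s['pixels'].astype(int)
for n,c in dict(rA=(.5649,-.3631),rB=(.4831,-.2619),sq=(.5746,-.2716)).items():
    k=(np.hypot(P[...,0]-c[0],P[...,1]-c[1])<.022)&(P[...,2]>.03);q=P[k];A=np.c_[q[:,:2],np.ones(len(q))];f=np.linalg.lstsq(A,q[:,2],rcond=None)[0];print(n,'top z',np.median(q[:,2]).round(4),'slope',f[:2].round(3))
E
```

```text
time_s: 42.92
position: [0.5787, -0.2645, 0.1264]
ee_rot: [-0.166, -3.057, 0.004]
ft_force: [0.7, -1.8, 0.7]
width: 0.905
finger_force: 0.0
time_s: 43.75
position: [0.5813, 0.008, 0.1454]
ee_rot: [-0.16, -3.061, 0.002]
ft_force: [-0.2, -1.1, 0.1]
width: 0.902
finger_force: 0.0
[ 0.3   0.82 -0.73  1.65  0.59  0.99  0.83] pos [0.5813 0.008  0.1454] yaw_y 84.0 zax [-0.076  0.002 -0.997]
seated? (array([ 483.8, -262.8]), array([58.2, 61.7]), 49.5, 666) z [0.0313 0.0383 0.0406] slope [-0.051  0.037]
seated? (array([ 574.2, -271.5]), array([56.9, 58.5]), 85.7, 820) z [0.0313 0.0384 0.0405] slope [-0.041  0.028]
seated? (array([ 564.9, -363. ]), array([60.2, 59.4]), 0.8, 902) z [0.0318 0.0384 0.0406] slope [-0.053  0.03 ]
scene (array([478.5, 123. ]), array([55.6, 60.4]), 5.8, 343) med z 0.0267 mid [0.4785 0.1239] rgb [ 53. 116.  63.]
scene (array([555.1, -11.1]), array([39. , 41.7]), 41.5, 224) med z 0.0282 mid [ 0.5552 -0.0111] rgb [148. 151. 151.]
n 948 [ 0.357 -0.34   0.055] [ 0.431 -0.269  0.089]
disc (array([ 394. , -304.4]), array([70.9, 73.6]), 88.4, 948)
bar (array([ 389.6, -303.1]), array([15.2, 61.2]), 82.8, 180) [ 0.3918 -0.3049  0.0852]
[ 0.3915 -0.3044] -6.7
white 24 [ 0.4063 -0.3032  0.0859]
rA top z 0.0388 slope [ 0.007 -0.004]
rB top z 0.0387 slope [-0.004  0.001]
sq top z 0.0388 slope [-0.002 -0.002]
```

View pics/final.png

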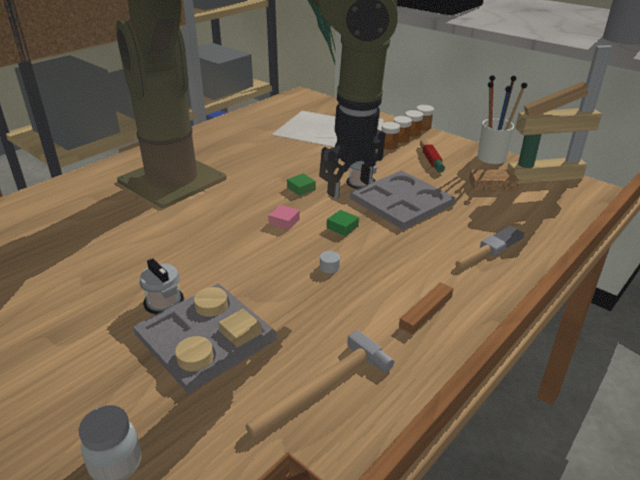

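The three blanks, round at (194,352), round at (211,301) and square at (241,327), lie flat with their tops at 38.8 mm. The jar's cap is tight and the bystanders have not moved. Handing in.

```bash
python3 -c "
from plant import sign_off; print(sign_off())"
```

```text
the job is handed in; nothing more can be done
None
```

The job is handed in: the open jar's cap is shut and screwed tight, all three loose blanks (two round, one square) lie flat and fully down in the board beside it, and the gripper is clear of everything; the sign-off returned no verdict.

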